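# Press a console's end cover home with a bench bar clamp and free it

### The arm

A 6-joint arm with a two-finger parallel gripper is mounted at the origin on the work surface. World frame = base frame: x ahead of the robot, y to its left, z up, the work surface at z = 0. Lengths are in mm, angles in rad, forces in N, time in s.
With the tool pointing down it reaches from about 425 to 950 mm from the base axis. Payload 3.5 kg.
Tool frame: the origin (TCP) lies midway between the tips of the shut fingers; the grasp point (between the pads) lies 19 mm behind it; y points along the fingers, z is the direction in which the jaws open and shut, and the axes are right-handed (so a half turn about y gives the same grasp; the last joint's range is limited). The gripper opens to 85 mm and grips with 20 to 120 N. Pads are 22 mm wide; open, the fingers measure 114 mm over their backs; the gripper's body (76 mm by 85 mm) begins 54 mm behind the grasp point. The pads swing forward as they close: fully open they stand 13 mm farther back than shut.
Start: joints at [-1.41, 0.286, 1.577, -0, 1.279, -0.15], TCP at [206.452, -642.638, 199.625] pointing down, gripper open.
Joint ranges: [-2.77, 2.77], [-0.9, 2.22], [0.21, 2.48], [-1.53, 4.67], [0.24, 2.81], [-2.84, 2.84]. Speed limits (rad/s): [2.79, 2.79, 3.14, 3.14, 3.14, 3.14].

### API

Orientations are given as a unit quaternion [w, x, y, z].
In Python, from workcell import robot gives the robot as it stands.
- The arm moves only by the tool send_rows, never from a script. Its argument "deltas" is a list of rows, each an object of numbers: "gripper": the closure in counts, from 0 (fully open) to 255 (shut); "x", "y", "z": the shift along the tool's x, y, z in mm; "wx", "wy", "wz": the turn, a rotation vector about the tool's x, y, z in degrees. A call has 1 to 8 rows; each row is the pose to reach, as a shift and turn from the pose measured when the call began, along the tool's axes at that moment; what a row does not reach only later rows make up. A row lasts 1/12 s, in which the tool goes at most 41.7 mm and 7.16 degrees, less where a joint would pass 70% of its speed; a pose out of reach is approached as far as the arm can. A call with a gripper value outside its range is refused whole. The fingers move at their own pace and stop on an object; the grip force is fixed at half the most. Time passes only in rows, so rows that repeat a pose let the fingers close. It gives the time, the measured TCP pose, the force and the opening at its end, in the units of the state.
- robot.state(): the state, without advancing time (a new reading comes with each control period).
- robot.snapshot(name): name is "scene" or "top" or "wrist"; returns a dict with "color" (480x640x3 uint8, red, green, blue), "z_map" (480x640 float32, mm along the optical axis (not along the pixel's ray), 0 where there is no reading), "vertical_fov" (degrees; the focal length in pixels is half the picture's height over the tangent of half this angle, whatever the lens; pixels are square), "cx", "cy" (the principal point, pixels), "world_to_cam" (4x4, takes a point from world to camera coordinates). Camera axes: x right, y up, looking along -z (the intrinsics and any distortion apply to the point x, -y, -z); pixel columns grow to the right and rows downward; lengths in mm; the calibration is good to about 2 mm. A picture is of the moment at which its call begins.
- robot.close_job(): hands the job in, once; it reports no verdict.
The state is a dict: "clock": time; "joint_pos": joint angles; "joint_velocities": joint speeds; "effort": joint torques, N m; "ee_pos": TCP position; "eef_rot": TCP orientation; "ft_force": force on the tool from outside, world axes, zero at the start; "wrist_torque": the same for the moment, N m; "finger_gap": finger opening in mm.
Only numpy, scipy, OpenCV 4.12 (cv2) and the standard library are available. Lean on these libraries where they do the work, as an engineer would, in place of code of your own. Each camera call takes 0.05 s, during which the arm holds its last target.

### The job

Pump the bar clamp's trigger until its jaw has pushed the console's black end cover fully home, and finish with one firm but gentle squeeze: push the trigger with about 20 N, while it is still short of the handle, and hold that for a moment, never forcing it. Then let the trigger go, press the release lever down and slide the clamp head all the way back, so that the console can be lifted out. Do not push the cover by hand, and leave the other things on the bench alone.

Things in the scene. Friction and masses are not known exactly. Their poses are not given: they have to be found in the camera images.
- clamp: Clamp's fixed wooden board, 460 x 140 x 8 mm; origin mid-underside, on the bench. +x: closing direction, along the steel bar; z up. Grey console (121 x 120 mm, top 86 mm up) is fixed at its +x end. The sliding head (rear to front: release lever, handle, trigger, jaw) rides on the bar, all at y = 0. Only handle and trigger rise above 88 mm (to 137 mm). 30 mm beside the head is free.
- jaw: Head's black jaw pad, 50 mm wide, 42 to 80 mm up, 12 mm thick. Origin on its pushing face, 64 mm up; +x closing. It must press the home cover with 15 N or more for 0.2 s while the trigger is pulled; above 45 N the cover cracks. With the cover home, a 20 N push on the trigger at its point gives 20 N at the jaw in the stroke that seats it, up to 35 N in a fresh stroke; gripping trigger and handle together gives one grip more.
- end_plate: Console's black end cover, 126 mm wide, 40 to 89 mm up, 12 mm thick. Origin on the face that the jaw pushes, 64 mm up; +x is the way home. Tight fit: moves only under some 12 N from the jaw (10 to 17 N on the trigger) and stays where left. The robot may not push it (over 6 N).
- cover (a joint): How far the end cover stands open, m: 0 fully home, 0.012 to 0.018 at the start.
- head (a joint): Place of the sliding head on the bar, m: 0 fully back, grows towards the console; the jaw meets a home cover at 0.070. Forward it slides freely (3 N). Backward it is locked unless the release lever is down; then it slides with about 3 N. A full trigger pump advances it about 11 mm, less while pushing the cover. Pumping takes 4 to 9 N on the trigger until the jaw meets the cover.
- trigger (a joint): Angle of the trigger, rad: 0 at rest (leaning 0.2 rad towards the console), 0.42 fully pulled back to the handle. A spring (1.5 to 2.5 N) returns it. First 0.05 rad is free play. Let it return to below 0.03 for each new pump, and to below 0.06 before the release lever. With the cover home it goes firm part-way: some 3 N more per mm of push, so a full stroke then would crush the cover. At 0.42 it is on its stop, where a push no longer reaches the jaw.
- trigger_front (a point): Middle of the trigger's front face (console side), 114 mm up at rest. Metal upright blade 24 mm wide, 12 mm thick, 60 to 135 mm up, hinge 22 mm up. Push towards clamp -x, or squeeze against the handle. Free space in front of it above 90 mm. Full travel here: 40 mm relative to the head, about 29 mm in the world if the head advances 11. Axes as the clamp's at rest; turns with the trigger.
- handle_top (a point): Middle of the top of the head's fixed upright handle, 137 mm up: black, 26 mm wide, 14 mm thick, just behind the trigger. Trigger and handle measure 68 mm over their outer faces along clamp x at rest, 114 mm up.
- lever (a joint): Angle of the release lever, rad: 0 at rest, grows as its paddle is pressed down, 0.25 at the stop; the head runs free from about 0.12, from 0.2 when clamped tight. About 4 N at the paddle's middle starts it, 6 to 11 N reaches the stop (9 mm down); it springs back.
- paddle: Release lever's paddle, rear of the head: plate 56 mm along x, 34 mm wide, with a lip 12 mm high, 7 mm thick at its rear (-x) end. Origin mid upper face, 74 mm up at rest; pivot 36 mm ahead and 24 mm below. Press down on it and push the lip towards -x to slide the head back. The handle's rear face is 83 mm ahead of the origin. Over 30 N from the robot bends it.
- screwdriver: Bystander: black-handled screwdriver, 170 mm, lying loose beside the clamp; origin at its underside. Leave alone (it may shift at most 30 mm).
- screw_cup: Bystander: small steel bowl, 60 mm wide, 28 mm tall, lying loose beside the clamp; origin at its underside. Leave alone (it may shift at most 30 mm).
- tweezers: Bystander: steel tweezers, 120 mm, lying loose beside the clamp; origin at its underside. Leave alone (it may shift at most 30 mm).

How it is judged (in metres and radians):
On the way, in this order (a step that is already met when the one before it is completed fails the run):
1. the trigger is pumped (value of joint trigger above 0.15 rad), for 0.02 s.
2. with the trigger pulled, the jaw presses the home cover with at least 15 N (value of joint cover below 0.0015 m and contact force between jaw and end_plate above 15 N and value of joint trigger above 0.03 rad), for 0.2 s.
3. the release lever is pressed, with the trigger let go (value of joint lever above 0.12 rad and value of joint trigger below 0.06 rad), for 0.05 s.
At the end, for the whole second after the job is handed in: The end cover is home (open by less than 1.5 mm), the clamp head is back to within 6 mm of its rear stop and still, and trigger and release lever have sprung back (each within 0.03 rad of rest) (value of joint cover below 0.0015 m and value of joint head below 0.006 m and value of joint each of trigger, lever below 0.03 rad and velocity of joint head between -0.005 and 0.005 m/s); the robot touches nothing.
It fails at once if the jaw presses the cover with more than 45 N (contact force between jaw and end_plate above 45 N).
It fails at once if the release lever is pressed or pushed with more than 30 N (contact force between any of the fingers, the arm and paddle above 30 N).
It fails at once if the robot pushes the end cover by hand (more than 6 N) (contact force between any of the fingers, the arm and end_plate above 6 N).
It fails at once if a bystander beside the clamp is moved by more than 30 mm (distance of any of screwdriver, screw_cup, tweezers from where it was at the start of the episode above 0.03 m).
It also fails if it takes over 72 s, if anything falls off the work surface, if the arm or the gripper's body presses on something with over 40 N, if the wrist force passes 120 N, or if a joint passes its speed limit or range.

## Working session

There is one attempt and no reset: what is moved stays moved. The work goes in short steps, Python scripts to look and compute and a tool call to move; the robot and the scene stay as the last step left them, time stands still between calls to the robot, and variables do not carry over. Pictures are saved under pics/ and viewed, and the job is handed in when it is done.

Besides the shell and the picture viewer there is one more tool, called after "Request:" in YAML: its name, and indented under it one key for each argument. send_rows: Moves the arm, as the interface text tells. Its arguments: {"type":"object","properties":{"deltas":{"type":"array","items":{"type":"object","properties":{"gripper":{"type":"number"},"x":{"type":"number"},"y":{"type":"number"},"z":{"type":"number"},"wx":{"type":"number"},"wy":{"type":"number"},"wz":{"type":"number"}}}}},"required":["deltas"]}

```bash
ls; mkdir -p pics; cat > h.py <<'E'
import numpy as np,cv2
from workcell import robot
def snap(n,f):
    s=robot.snapshot(n); cv2.imwrite('pics/'+f+'.png',cv2.cvtColor(s['color'],cv2.COLOR_RGB2BGR)); np.savez('pics/'+f+'.npz',**s); return s
def K(s):
    f=240/np.tan(np.radians(s['vertical_fov'])/2); return f,s['cx'],s['cy']
def pts(s):
    f,cx,cy=K(s); z=s['z_map'].astype(float); v,u=np.mgrid[0:480,0:640]
    P=np.stack([(u-cx)/f*z,-(v-cy)/f*z,-z,np.ones_like(z)],-1)
    W=P@np.linalg.inv(s['world_to_cam']).T
    W[z<=0]=np.nan
    return W[...,:3]
def ray(s,u,v,zh):
    f,cx,cy=K(s); M=np.linalg.inv(s['world_to_cam']); d=M[:3,:3]@np.array([(u-cx)/f,-(v-cy)/f,-1]); o=M[:3,3]
    return o+d*(zh-o[2])/d[2]
E
python3 - <<'E'
from h import *
for n in ['scene','top','wrist']:
    s=snap(n,n+'0'); print(n,[ (k,s[k]) for k in s if k not in('color','z_map')])
print(robot.state())
E
```

```text
pics
scene [('vertical_fov', 56.62510585342047), ('cx', 308.74187660596334), ('cy', 237.0639949458366), ('world_to_cam', array([[ 2.81112499e-02,  9.99375303e-01, -2.14187121e-02,
        -9.16671819e+01],
       [-5.54221132e-01,  3.34146335e-02,  8.31698502e-01,
         2.21982891e+02],
       [ 8.31894641e-01, -1.15093816e-02,  5.54814239e-01,
        -1.26937919e+03],
       [ 0.00000000e+00,  0.00000000e+00,  0.00000000e+00,
         1.00000000e+00]]))]
top [('vertical_fov', 47.869491442424575), ('cx', 319.9817949056931), ('cy', 235.10593416453335), ('world_to_cam', array([[-9.77272334e-03, -9.99952159e-01, -4.16074853e-04,
         7.76873263e+01],
       [ 9.93146962e-01, -9.75467508e-03,  1.16464410e-01,
        -5.88613359e+02],
       [-1.16462897e-01,  7.24950983e-04,  9.93194779e-01,
        -7.62185818e+02],
       [ 0.00000000e+00,  0.00000000e+00,  0.00000000e+00,
         1.00000000e+00]]))]
wrist [('vertical_fov', 62.31397135710211), ('cx', 314.89901316213553), ('cy', 239.05912568831874), ('world_to_cam', array([[ 3.06574366e-01, -9.51844296e-01, -2.14337646e-03,
  
[... 287 characters left out ...]
ck': 0.15, 'joint_pos': array([-1.41000919e+00,  2.87019585e-01,  1.57785980e+00,  2.81127726e-05,
        1.27859384e+00, -1.50005783e-01]), 'joint_velocities': array([ 5.80720692e-04, -3.94032680e-03, -4.53256607e-03, -2.51436745e-04,
       -5.19432466e-04, -4.83297549e-06]), 'effort': array([ 9.14004140e-04, -4.06604505e+01, -2.93139911e+01, -1.16374281e-04,
        3.96091549e-03, -8.62462485e-06]), 'ee_pos': array([ 206.36281882, -642.07717921,  198.51636892]), 'eef_rot': array([ 0.10944323, -0.10943137,  0.69925138, -0.69792153]), 'ft_force': array([-0.12086326, -0.1447638 ,  0.0908458 ]), 'wrist_torque': array([ 0.03486373, -0.00726078, -0.00261961]), 'finger_gap': 85.36372340738889}
```

View pics/scene0.png

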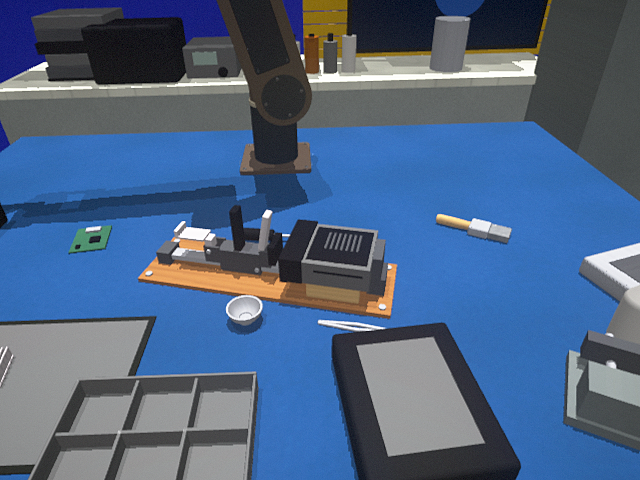

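View pics/top0.png

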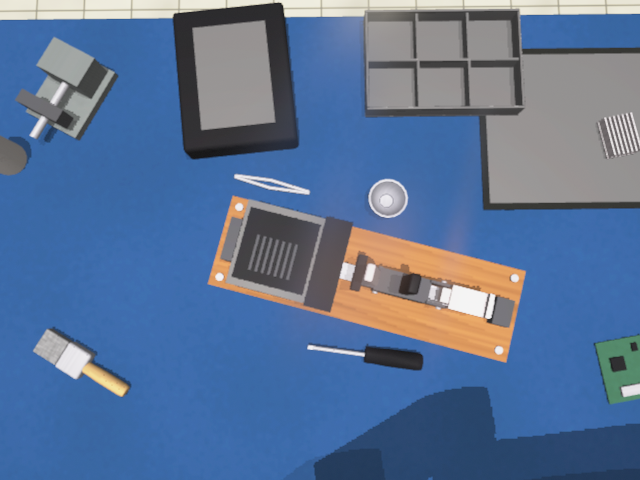

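Top view: the clamp runs from the rear at the right, about (505,315), to the console at the left, about (275,255). The trigger and handle are near (360,272) and (410,284), and the paddle is at (470,300). I'll measure these now.

```bash
cat >> h.py <<'E'
def load(f): return dict(np.load('pics/'+f+'.npz'))
E
python3 - <<'E'
from h import *
s=load('top0')
W=pts(s)
hsv=cv2.cvtColor(s['color'],cv2.COLOR_RGB2HSV)
m=cv2.inRange(hsv,(5,90,80),(25,255,255)); m=cv2.morphologyEx(m,cv2.MORPH_OPEN,np.ones((3,3)))
n,l,st,c=cv2.connectedComponentsWithStats(m)
for i in range(1,n):
    if st[i,4]>150: print(st[i],c[i])
reg=np.zeros_like(m); reg[190:370,200:535]=m[190:370,200:535]
ys,xs=np.nonzero(reg)
P=np.array([ray(s,u,v,8)[:2] for u,v in zip(xs,ys)],np.float32)
r=cv2.minAreaRect(P); print(r, cv2.boxPoints(r))
# depth check on board
w=W[reg>0]; print('board z',np.nanmedian(w[:,2]))
box=cv2.boxPoints(r); c0=box.mean(0)
e=[box[1]-box[0],box[2]-box[1]]; e=max(e,key=np.linalg.norm); ex=e/np.linalg.norm(e)
if ex[1]<0: ex=-ex
yaw=np.arctan2(ex[1],ex[0]); print('c',c0,'ex',ex,'yaw deg',np.degrees(yaw))
R=np.array([[ex[0],-ex[1]],[ex[1],ex[0]]])
for n in['top0','scene0']:
    s=load(n);W=pts(s); q=np.full(W.shape,np.nan); q[...,:2]=(W[...,:2]-c0)@R; q[...,2]=W[...,2]
    sel=(abs(q[...,0])<235)&(abs(q[...,1])<75)&(q[...,2]>-5)
    Q=q[sel]
    print(n,'heights by x, |y|<15')
    for x in range(-230,231,10):
        a=Q[(abs(Q[:,0]-x)<5)&(abs(Q[:,1])<15)]
        if len(a): print(x,len(a),np.percentile(a[:,2],[5,50,95]).round(1))
    a=Q[Q[:,2]>95]; 
    for lo in range(95,145,5):
        b=a[(a[:,2]>=lo)&(a[:,2]<lo+5)]
        if len(b): print('z',lo,'n',len(b),'x',np.percentile(b[:,0],[1,25,50,75,99]).round(1),'y',np.percentile(b[:,1],[1,50,99]).round(1))
E
```

```text
[  209   196   316   166 13330] [408.8048012  291.53330833]
[ 83 363  46  33 574] [104.85365854 378.25261324]
((528.0150756835938, 2.3447418212890625), (458.81292724609375, 139.55270385742188), 74.83670806884766) [[ 400.662   -200.8233 ]
 [ 535.3561  -237.32623]
 [ 655.36816  205.51279]
 [ 520.6741   242.01572]]
board z 7.757127329801335
c [528.0151      2.3447418] ex [0.26157084 0.9651843 ] yaw deg 74.83671
top0 heights by x, |y|<15
-230 98 [-1.   6.5  9.9]
-220 20 [ 6.6  8.5 10.9]
-210 133 [31.6 34.  36.2]
-200 144 [31.6 33.9 36.2]
-190 148 [25.5 33.3 35.9]
-170 57 [83.6 85.5 87.4]
-160 215 [72.1 75.5 86.9]
-150 161 [71.8 73.8 75.9]
-140 154 [72.2 73.9 75.9]
-130 159 [71.5 73.8 75.6]
-120 168 [26.2 74.  76. ]
-110 193 [25.5 69.6 74.4]
-100 233 [23.9 28.9 70.9]
-90 78 [24.9 55.8 60.8]
-80 147 [53.5 55.9 57.5]
-70 76 [53.8 55.8 58.2]
-60 55 [ 54.5 135.1 137.1]
-50 194 [ 56.6 136.1 138.3]
-40 303 [ 54.2  65.  134.2]
-30 151 [53.7 55.5 57.1]
-20 148 [53.1 55.6 57.8]
-10 95 [54.9 65.7 95.8]
0 126 [ 61.4 121.6 134.1]
10 214 [ 60.8 131.  134.8]
20 190 [22.5 78.7 81.6]
30 136 [ 7.2 25.4 27
[... 2142 characters left out ...]
87.8]
200 60 [85.7 86.7 88. ]
210 90 [ 8.7 41.5 85.9]
220 61 [6.7 7.7 9.1]
230 65 [-1.5  0.7  8.6]
z 95 n 51 x [-58.8 -47.8 -45.5   1.    5.4] y [-12.9 -10.    9.5]
z 100 n 52 x [-57.  -47.  -45.6  -0.3   6.3] y [-13.   -9.9  10.6]
z 105 n 54 x [-57.2 -48.  -45.3   3.1   7.5] y [-13.7  -9.4   8.3]
z 110 n 55 x [-58.2 -49.3 -45.5   3.4   8.6] y [-12.7 -10.4   9.5]
z 115 n 48 x [-58.3 -48.2 -45.8   1.7   9. ] y [-13.   -9.3  11.5]
z 120 n 55 x [-58.2 -47.4 -45.    5.4  10.2] y [-13.5 -10.2   9.1]
z 125 n 58 x [-57.4 -48.7 -45.4   7.3  11.4] y [-12.6  -9.6   9.2]
z 130 n 92 x [-57.9 -45.8   3.1   7.5  11.3] y [-12.8  -3.9  11.7]
z 135 n 55 x [-58.2 -55.2 -51.1 -48.7 -45.6] y [-13.2  -2.1  11.7]
```

```bash
cat >> h.py <<'E'
c0=np.array([528.0,2.34]); yaw=np.radians(74.84); ex=np.array([np.cos(yaw),np.sin(yaw),0]); ey=np.array([-ex[1],ex[0],0])
Rc=np.array([ex,ey,[0,0,1.]]).T
def toC(W): 
    q=np.array(W,float)-np.array([*c0,0]); return q@Rc
def toW(C): return np.array(C,float)@Rc.T+np.array([*c0,0])
from scipy.spatial.transform import Rotation as Ro
def tool(st=None):
    st=st or robot.state(); q=st['eef_rot']; return Ro.from_quat([q[1],q[2],q[3],q[0]]).as_matrix(), np.array(st['ee_pos'])
E
python3 - <<'E'
from h import *
R,p=tool(); print('tool axes in clamp\n',(Rc.T@R).round(3),'p',toC(p))
for n in ['top0','scene0']:
    Q=toC(pts(load(n)))
    f=Q[np.isfinite(Q).all(-1)]
    def rep(nm,zl,zh,yl,yh,xl,xh):
        a=f[(f[:,2]>zl)&(f[:,2]<zh)&(f[:,1]>yl)&(f[:,1]<yh)&(f[:,0]>xl)&(f[:,0]<xh)]
        if len(a): print(n,nm,len(a),'x',np.percentile(a[:,0],[1,5,50,95,99]).round(1),'y',np.percentile(a[:,1],[1,50,99]).round(1))
    rep('plate top',86.8,92,-70,70,25,110); rep('plate front',45,80,-70,70,30,60)
    rep('jaw top',77,84,-30,30,8,40); rep('lip',82,92,-20,20,-185,-140); rep('paddle',72,77,-20,20,-165,-100);rep('rearblk',30,38,-40,40,-225,-170)
    rep('console',83,86,-60,60,70,230)
    rep('handle top',133,142,-20,20,-70,-35)
E
```

```text
tool axes in clamp
 [[-0.544  0.002 -0.839]
 [ 0.839  0.001 -0.544]
 [-0.    -1.    -0.002]] p [-706.10408957  141.91896235  198.51636892]
top0 plate top 2439 x [ 43.2  44.9  63.3  91.  106.5] y [-60.8   1.   62. ]
top0 plate front 15 x [42.  42.  42.2 42.4 42.5] y [-49.1 -10.5  48.9]
top0 jaw top 315 x [11.2 11.6 17.1 22.6 23.1] y [-23.8   1.2  25.4]
top0 lip 142 x [-168.7 -168.4 -164.7 -161.8 -161.6] y [-15.7   0.9  17.4]
top0 paddle 837 x [-162.2 -160.1 -137.5 -114.4 -112.8] y [-15.7   1.1  17.4]
top0 rearblk 523 x [-214.2 -212.9 -201.  -188.5 -187.9] y [-18.8   1.1  20.5]
top0 console 4995 x [ 81.3  85.4 137.8 190.4 204.1] y [-58.1   1.7  58.9]
top0 handle top 217 x [-57.6 -56.7 -50.4 -44.6 -44. ] y [-11.6   0.9  13.4]
scene0 plate top 952 x [ 41.5  43.4  61.2  78.8 101.8] y [-61.9  -5.7  62.3]
scene0 plate front 182 x [41.4 41.9 50.4 58.9 59.9] y [-63.6 -61.6 -59.6]
scene0 jaw top 128 x [ 9.3 10.1 16.1 21.4 21.5] y [-24.6  -1.4  24.8]
scene0 lip 54 x [-170.4 -169.7 -165.1 -162.9 -162.5] y [-16.3  -2.2  16.1]
scene0 paddle 299 x [-164.2 -163.  -139.8 -116.1 -114.7] y [-17.2  -0.4  17.5]
scene0 rearblk 199 x [-216.4 -214.4 -201.5 -189.8 -188.9] y [-20.9  -1.1  20.9]
scene0 console 2097 x [ 79.5  83.6 137.5 187.9 200.6] y [-59.2  -8.8  58.5]
scene0 handle top 69 x [-58.2 -57.8 -51.  -45.7 -45.5] y [-13.1  -2.5  13.1]
```

```bash
cat >> h.py <<'E'
def Rt(tilt): # tool axes in clamp: x=-cx, y=down, then rotate about tool z by -tilt
    B=np.array([[-1,0,0],[0,0,-1],[0,-1,0.]]).T
    return Rc@B@Ro.from_rotvec([0,0,-np.radians(tilt)]).as_matrix()
def go(C,tilt):
    st=robot.state(); R,p=tool(st); d=R.T@(toW(C)-p); rv=Ro.from_matrix(R.T@Rt(tilt)).as_rotvec(degrees=True)
    print('t',round(st['clock'],2),'C',toC(p).round(1),'F_clamp',(Rc.T@st['ft_force']).round(2),'gap',round(st['finger_gap'],1),'-> d',d.round(1),'rot',rv.round(1))
E
python3 - <<'E'
from h import *
go([36,0,200],15); go([36,0,200],0); print(Rt(15).T@Rc)
E
```

```text
t 0.15 C [-706.1  141.9  198.5] F_clamp [-0.17  0.08  0.09] gap 85.4 -> d [-5.229e+02 -3.000e-01 -5.454e+02] rot [  7.6 -56.7 -13.8]
t 0.15 C [-706.1  141.9  198.5] F_clamp [-0.17  0.08  0.09] gap 85.4 -> d [-5.229e+02 -3.000e-01 -5.454e+02] rot [  0.1 -57.   -0.1]
[[-9.65925826e-01 -9.94059844e-18  2.58819045e-01]
 [-2.58819045e-01 -7.53100978e-18 -9.65925826e-01]
 [ 1.40897015e-17 -1.00000000e+00  0.00000000e+00]]
```

Request:
send_rows:
  deltas:
    - {"x": -26,"y": -10,"z": -27,"wx": 0.4,"wy": -3,"wz": -0.7,"gripper": 255}
    - {"x": -52,"y": -10,"z": -54,"wx": 0.8,"wy": -6,"wz": -1.4,"gripper": 255}
    - {"x": -78,"y": -10,"z": -81,"wx": 1.2,"wy": -9,"wz": -2.1,"gripper": 255}
    - {"x": -104,"y": -10,"z": -109,"wx": 1.6,"wy": -12,"wz": -2.8,"gripper": 255}
    - {"x": -130,"y": -10,"z": -136,"wx": 2,"wy": -15,"wz": -3.5,"gripper": 255}
    - {"x": -157,"y": -10,"z": -164,"wx": 2.4,"wy": -18,"wz": -4.2,"gripper": 255}
    - {"x": -183,"y": -10,"z": -191,"wx": 2.8,"wy": -21,"wz": -4.9,"gripper": 255}
    - {"x": -209,"y": -10,"z": -218,"wx": 3.2,"wy": -24,"wz": -5.6,"gripper": 255}

```text
clock: 0.82
ee_pos: [339.0, -368.7, 208.7]
eef_rot: [-0.222, 0.284, -0.635, 0.683]
ft_force: [1.0, -1.0, 0.2]
finger_gap: 0.1
```

```bash
python3 -c "
from h import *
go([36,0,200],15)"
```

```text
t 0.82 C [-407.6   85.4  208.7] F_clamp [-0.71 -1.25  0.16] gap 0.1 -> d [-417.2  -41.1 -168.5] rot [  4.2 -32.6  -8.2]
```

Request:
send_rows:
  deltas:
    - {"x": -35,"y": -3.5,"z": -14,"wx": 0.4,"wy": -3,"wz": -0.7,"gripper": 255}
    - {"x": -70,"y": -7,"z": -28,"wx": 0.7,"wy": -6,"wz": -1.5,"gripper": 255}
    - {"x": -105,"y": -10,"z": -42,"wx": 1.1,"wy": -9,"wz": -2.2,"gripper": 255}
    - {"x": -140,"y": -14,"z": -56,"wx": 1.5,"wy": -12,"wz": -3,"gripper": 255}
    - {"x": -175,"y": -17,"z": -71,"wx": 2,"wy": -15,"wz": -3.7,"gripper": 255}
    - {"x": -210,"y": -21,"z": -85,"wx": 2.4,"wy": -18,"wz": -4.5,"gripper": 255}
    - {"x": -245,"y": -24,"z": -99,"wx": 2.8,"wy": -21,"wz": -5.2,"gripper": 255}
    - {"x": -280,"y": -28,"z": -113,"wx": 3.2,"wy": -24,"wz": -6,"gripper": 255}

```text
clock: 1.48
ee_pos: [472.5, -94.4, 203.1]
eef_rot: [-0.322, 0.447, -0.54, 0.637]
ft_force: [1.1, -0.6, -0.8]
finger_gap: 0.1
```

```bash
python3 -c "
from h import *
go([36,0,200],15)"
```

```text
t 1.48 C [-107.9   28.3  203.1] F_clamp [-0.32 -1.24 -0.83] gap 0.1 -> d [-143.6  -29.4    6.8] rot [ 1.  -8.4 -2.1]
```

Request:
send_rows:
  deltas:
    - {"x": -36,"y": -7,"z": 2,"wx": 0.2,"wy": -2,"wz": -0.5,"gripper": 255}
    - {"x": -72,"y": -15,"z": 3,"wx": 0.5,"wy": -4,"wz": -1,"gripper": 255}
    - {"x": -108,"y": -22,"z": 5,"wx": 0.7,"wy": -6,"wz": -1.5,"gripper": 255}
    - {"x": -143.6,"y": -29.4,"z": 6.8,"wx": 1,"wy": -8.4,"wz": -2.1,"gripper": 255}
    - {"x": -143.6,"y": -29.4,"z": 6.8,"wx": 1,"wy": -8.4,"wz": -2.1,"gripper": 255}
    - {"x": -143.6,"y": -29.4,"z": 6.8,"wx": 1,"wy": -8.4,"wz": -2.1,"gripper": 255}

```text
clock: 1.98
ee_pos: [537.5, 38.9, 199.3]
eef_rot: [-0.353, 0.5, -0.5, 0.612]
ft_force: [-0.4, -1.1, -0.1]
finger_gap: -0.3
```

```bash
python3 -c "
from h import *
go([36,0,200],15); go([36,0,110],15)
s=snap('wrist','w1')"
```

```text
t 1.98 C [ 37.7   0.4 199.3] F_clamp [-1.14  0.13 -0.13] gap -0.3 -> d [ 1.8 -0.2  0.4] rot [0.  0.2 0. ]
t 1.98 C [ 37.7   0.4 199.3] F_clamp [-1.14  0.13 -0.13] gap -0.3 -> d [-21.5  86.7   0.5] rot [0.  0.2 0. ]
```

View pics/w1.png

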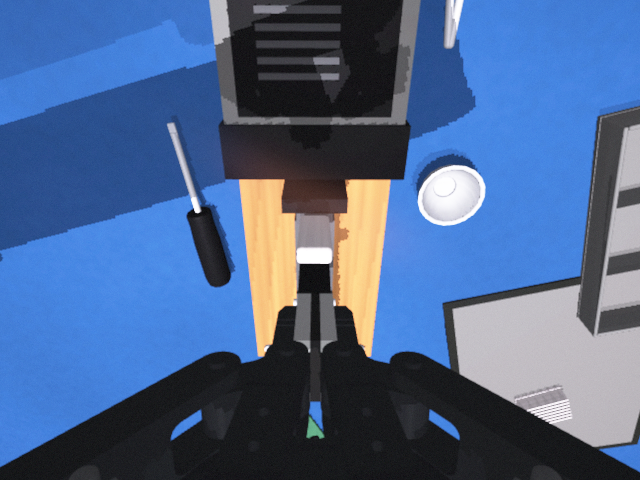

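The wrist view shows the trigger top at (315,255), in line with the shut fingers at (315,370). The jaw is at (315,195) and the cover front edge at row 180. I'll lower the fingers in front of the trigger.

Request:
send_rows:
  deltas:
    - {"x": -7,"y": 29,"z": 0.5,"gripper": 255}
    - {"x": -14,"y": 58,"z": 0.5,"gripper": 255}
    - {"x": -21.5,"y": 86.5,"z": 0.5,"gripper": 255}
    - {"x": -21.5,"y": 86.5,"z": 0.5,"gripper": 255}
    - {"x": -21.5,"y": 86.5,"z": 0.5,"gripper": 255}

```text
validation failed for argument at $.de...
```

```bash
python3 -c "
from h import *
go([22,0,110],15); go([-8,0,110],15)
s=snap('scene','s1')"
```

```text
t 2.03 C [ 36.4   0.5 199.4] F_clamp [-0.27  0.17 -0.03] gap 0.2 -> d [-9.3 90.1  0.6] rot [0.  0.1 0.1]
t 2.03 C [ 36.4   0.5 199.4] F_clamp [-0.27  0.17 -0.03] gap 0.2 -> d [19.7 97.9  0.5] rot [0.  0.1 0.1]
```

View pics/s1.png

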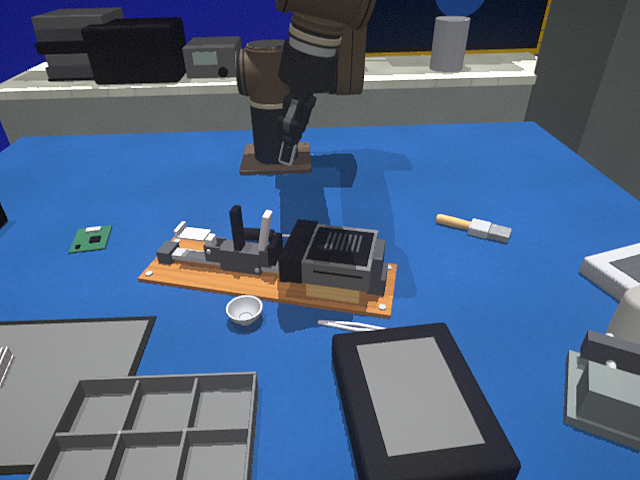

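The scene view shows the fingers still up, with tips at about (287,155). The call was refused, so the arm hasn't moved. I'll retry with rounder numbers from the pose I just read.

Request:
send_rows:
  deltas:
    - {"x": -7,"y": 29,"z": 0,"gripper": 255}
    - {"x": -14,"y": 58,"z": 0,"gripper": 255}
    - {"x": -23,"y": 86,"z": 0,"gripper": 255}
    - {"x": -23,"y": 86,"z": 0,"gripper": 255}
    - {"x": -23,"y": 86,"z": 0,"gripper": 255}

```text
validation failed for argument at $.de...
```

```bash
python3 -c "
from h import *
go([22,0,110],15); go([-8,0,110],15)
s=snap('scene','s2')"
```

```text
t 2.08 C [ 35.6   0.4 199.6] F_clamp [0.59 0.15 0.18] gap 0.2 -> d [-10.1  90.1   0.5] rot [ 0.1 -0.   0. ]
t 2.08 C [ 35.6   0.4 199.6] F_clamp [0.59 0.15 0.18] gap 0.2 -> d [18.9 97.9  0.5] rot [ 0.1 -0.   0. ]
```

View pics/s2.png

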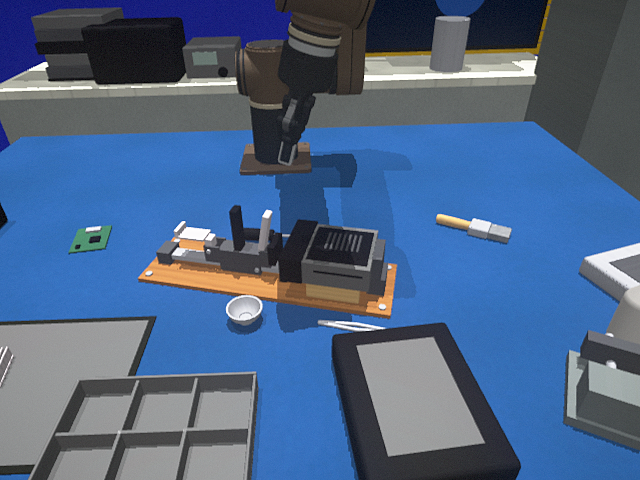

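It was refused again and the picture hasn't changed, with tips still at (287,155). The calls that worked listed all seven values in each row and these two didn't, so I'll include the turns as well.

Request:
send_rows:
  deltas:
    - {"x": -7,"y": 29,"z": 0,"wx": 0,"wy": 0,"wz": 0,"gripper": 255}
    - {"x": -14,"y": 58,"z": 0,"wx": 0,"wy": 0,"wz": 0,"gripper": 255}
    - {"x": -23,"y": 86,"z": 0,"wx": 0,"wy": 0,"wz": 0,"gripper": 255}
    - {"x": -23,"y": 86,"z": 0,"wx": 0,"wy": 0,"wz": 0,"gripper": 255}
    - {"x": -23,"y": 86,"z": 0,"wx": 0,"wy": 0,"wz": 0,"gripper": 255}

```text
clock: 2.55
ee_pos: [535.1, 34.9, 109.6]
eef_rot: [-0.35, 0.5, -0.502, 0.613]
ft_force: [0.3, 0.0, 1.5]
finger_gap: -0.4
```

```bash
python3 -c "
from h import *
go([22,0,110],15); go([-8,0,110],15)
s=snap('scene','s3')"
```

```text
t 2.55 C [ 33.3   1.6 109.6] F_clamp [ 0.11 -0.3   1.53] gap -0.4 -> d [11.   2.5  1.7] rot [ 0.3 -0.2  0.1]
t 2.55 C [ 33.3   1.6 109.6] F_clamp [ 0.11 -0.3   1.53] gap -0.4 -> d [40.  10.4  1.8] rot [ 0.3 -0.2  0.1]
```

View pics/s3.png

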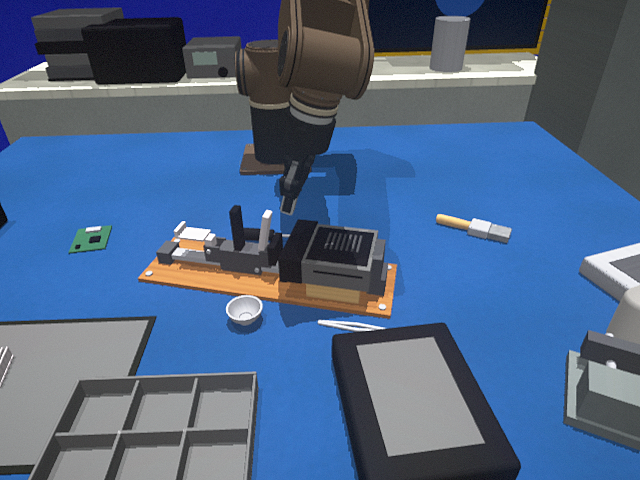

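Request:
send_rows:
  deltas:
    - {"x": 11,"y": 2.5,"z": 1.5,"wx": 0,"wy": 0,"wz": 0,"gripper": 255}
    - {"x": 18,"y": 4.5,"z": 1.5,"wx": 0,"wy": 0,"wz": 0,"gripper": 255}
    - {"x": 25,"y": 6.5,"z": 1.5,"wx": 0,"wy": 0,"wz": 0,"gripper": 255}
    - {"x": 32,"y": 8.5,"z": 1.5,"wx": 0,"wy": 0,"wz": 0,"gripper": 255}
    - {"x": 32,"y": 8.5,"z": 1.5,"wx": 0,"wy": 0,"wz": 0,"gripper": 255}

```text
clock: 3.02
ee_pos: [529.5, 1.3, 112.6]
eef_rot: [-0.351, 0.498, -0.501, 0.614]
ft_force: [0.2, 0.0, 0.3]
finger_gap: 0.2
```

```bash
python3 -c "
from h import *
go([22,0,110],15); go([-8,0,110],15)
s=snap('scene','s4')"
```

```text
t 3.02 C [ -0.6  -1.8 112.6] F_clamp [ 0.08 -0.2   0.29] gap 0.2 -> d [-22.5  -3.4  -1.9] rot [ 0.  -0.3  0.1]
t 3.02 C [ -0.6  -1.8 112.6] F_clamp [ 0.08 -0.2   0.29] gap 0.2 -> d [ 6.5  4.4 -1.7] rot [ 0.  -0.3  0.1]
```

View pics/s4.png

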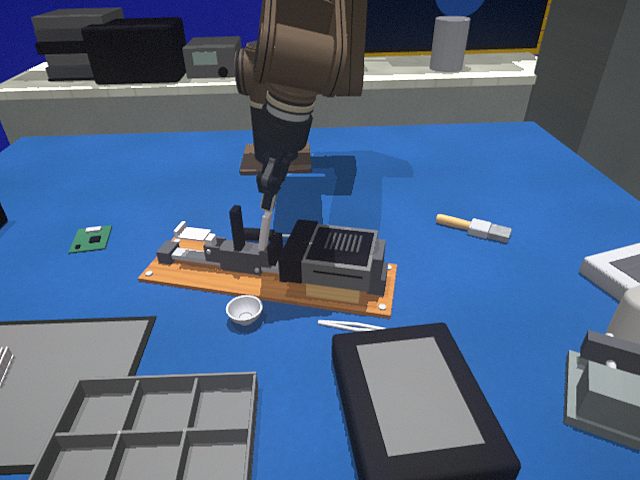

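```bash
python3 -c "
from h import *
a=[cv2.imread('pics/%s.png'%n)[140:290,140:340] for n in ('s3','s4')]
cv2.imwrite('pics/c1.png',cv2.resize(np.hstack(a),None,fx=2,fy=2,interpolation=2))
s=snap('top','t2'); cv2.imwrite('pics/c2.png',cv2.resize(cv2.imread('pics/t2.png')[200:360,300:530],None,fx=3,fy=3))"
```

```text
(no output)
```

View pics/c1.png

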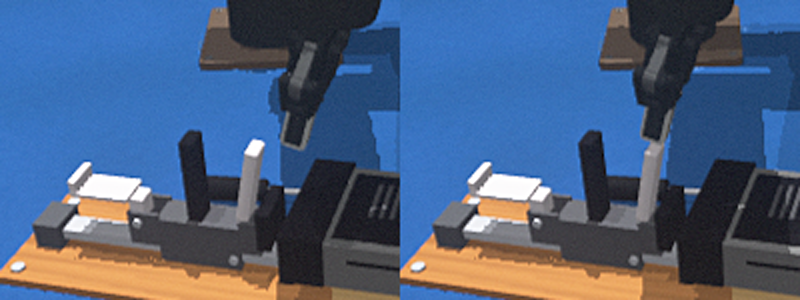

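View pics/c2.png

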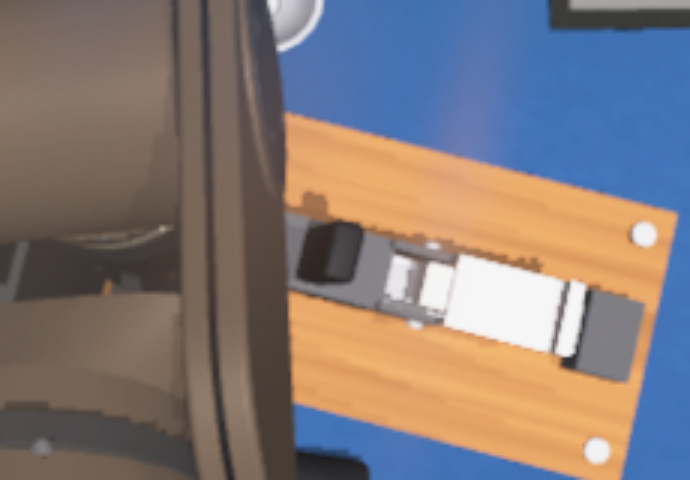

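```bash
python3 -c "
from h import *
s=load('s4'); f,cx,cy=K(s)
def pr(C):
    w=s['world_to_cam']@np.r_[toW(C),1]; return (cx+f*w[0]/-w[2], cy-f*w[1]/-w[2], -w[2])
print('tcp',pr([-.6,-1.8,112.6]),'trig',pr([10,0,114]),'trigtop',pr([12,0,133]))
W=toC(pts(s)); R,p=tool(); print(Rc.T@R)
for v in range(190,222,2):
  print(v,[ (u,W[v,u].round(0).astype(int).tolist()) for u in (258,264,268) if np.isfinite(W[v,u]).all()])
"
```

```text
tcp (np.float64(263.45664523023817), np.float64(224.17608009727434), np.float64(766.366812755443)) trig (np.float64(269.5959406231216), np.float64(223.59808963404794), np.float64(764.8524792038385)) trigtop (np.float64(269.9353496001875), np.float64(214.19770258954665), np.float64(753.8981198236975))
[[-9.65768628e-01 -2.59368398e-01 -4.35785657e-03]
 [ 4.37269432e-03  5.19736884e-04 -9.99990305e-01]
 [ 2.59368149e-01 -9.65778320e-01  6.32193145e-04]]
190 [(258, [10, -39, 199]), (264, [18, -33, 197]), (268, [29, -45, 204])]
192 [(258, [-129, 312, -2]), (264, [17, -31, 192]), (268, [24, -33, 194])]
194 [(258, [-124, 298, 0]), (264, [10, -14, 179]), (268, [24, -34, 191])]
196 [(258, [-122, 292, -1]), (264, [10, -16, 176]), (268, [17, -17, 177])]
198 [(258, [-117, 280, 0]), (264, [10, -15, 172]), (268, [16, -14, 172])]
200 [(258, [-114, 271, 0]), (264, [10, -16, 169]), (268, [15, -13, 168])]
202 [(258, [-111, 262, -1]), (264, [9, -15, 165]), (268, [16, -16, 166])]
204 [(258, [-108, 251, 0]), (264, [8, -14, 160]), (268, [16, -17, 162])]
206 [(258, [-106, 246, -2]), (264, [7, -13, 156]), (268, [15, -16, 158])]
208 [(258, [-101, 233, 1]), (264, [7, -13, 152]), (268, [16, -17, 155])]
210 [(258, [-99, 226, -1]), (264, [5, -8, 145]), (268, [15, -15, 150])]
212 [(258, [-96, 217, -1]), (264, [-82, 220, 0]), (268, [12, -9, 142])]
214 [(258, [-92, 207, 1]), (264, [3, -4, 135]), (268, [10, -3, 135])]
216 [(258, [-89, 199, 0]), (264, [4, -8, 133]), (268, [10, -4, 132])]
218 [(258, [-86, 188, 1]), (264, [5, -11, 131]), (268, [11, -8, 130])]
220 [(258, [-84, 183, 0]), (264, [5, -12, 128]), (268, [11, -8, 126])]
```

```bash
python3 -c "
from h import *
s=load('s3'); f,cx,cy=K(s)
def pr(C):
    w=s['world_to_cam']@np.r_[toW(C),1]; return (cx+f*w[0]/-w[2], cy-f*w[1]/-w[2], -w[2])
print('tcp',pr([33.3,1.6,109.6]))
W=toC(pts(s))
for v in range(196,226,2):
  print(v,[ (u,W[v,u].round(0).astype(int).tolist()) for u in (282,285,288,292) if np.isfinite(W[v,u]).all()])
s=load('s2'); W=toC(pts(s)); print('tcp',pr([35.6,.4,199.6]))
for v in range(140,174,2):
  print(v,[ (u,W[v,u].round(0).astype(int).tolist()) for u in (280,283,286,290,294) if np.isfinite(W[v,u]).all()])
print(robot.state())
"
```

```text
tcp (np.float64(283.02338301028954), np.float64(226.737626588302), np.float64(763.7730333298051))
196 [(282, [-63, 301, 0]), (285, [50, -28, 187]), (288, [55, -31, 189]), (292, [64, -38, 194])]
198 [(282, [-59, 288, 2]), (285, [44, -13, 174]), (288, [49, -13, 175]), (292, [62, -33, 187])]
200 [(282, [37, -6, 167]), (285, [43, -10, 169]), (288, [48, -7, 168]), (292, [56, -12, 172])]
202 [(282, [37, -8, 164]), (285, [43, -10, 165]), (288, [48, -11, 166]), (292, [55, -9, 166])]
204 [(282, [36, -6, 159]), (285, [44, -13, 163]), (288, [49, -13, 164]), (292, [53, -4, 160])]
206 [(282, [36, -5, 155]), (285, [43, -11, 159]), (288, [49, -13, 160]), (292, [53, -4, 156])]
208 [(282, [38, -13, 155]), (285, [42, -9, 154]), (288, [48, -11, 156]), (292, [53, -5, 152])]
210 [(282, [37, -11, 150]), (285, [43, -11, 151]), (288, [48, -12, 152]), (292, [53, -5, 149])]
212 [(282, [35, -5, 143]), (285, [43, -12, 148]), (288, [47, -10, 147]), (292, [53, -6, 145])]
214 [(282, [-39, 220, -1]), (285, [-32, 221, -1]), (288, [45, -5, 140]), (292, [-16, 223, 0])]
216 [(282, [-36, 210, 0]), (285, [-29, 211, 0]), 
[... 2502 characters left out ...]
90, [-77, 426, 4]), (294, [-68, 431, 3])]
{'clock': 3.1167, 'joint_pos': array([-0.05163381,  0.12246327,  1.95626979, -0.28318898,  1.13581906,
        0.34679141]), 'joint_velocities': array([ 0.01252995,  0.00804908, -0.0029415 ,  0.00292017, -0.00123276,
        0.00198911]), 'effort': array([-2.65220907e-01, -3.13938224e+01, -2.63670552e+01, -5.09458389e-01,
        1.98819581e-01, -6.29731163e-03]), 'ee_pos': array([529.59944699,   2.36482598, 112.14932825]), 'eef_rot': array([-0.35129831,  0.49819429, -0.50148415,  0.61392637]), 'ft_force': array([-0.37830585,  0.77626352, -0.39622966]), 'wrist_torque': array([ 0.11237823, -0.00556627,  0.03883512]), 'finger_gap': -0.5004573350533744}
```

The camera disagrees with the reported TCP. In both views the physical fingertip ends about 32 mm behind the reported point along the tool axis: row 214 instead of 227, so z≈141 instead of 110. That explains the lack of contact, because the tip passed over the trigger. I'll add this offset to my helper.

```bash
cat >> h.py <<'E'
OFF=32.
def tip(C,tilt):
    """like go, but C is where the real fingertip should be"""
    st=robot.state(); R,p=tool(st); pt=p-OFF*R[:,1]; Rg=Rt(tilt); d=R.T@(toW(C)+OFF*Rg[:,1]-p); rv=Ro.from_matrix(R.T@Rg).as_rotvec(degrees=True)
    print('t',round(st['clock'],2),'tipC',toC(pt).round(1),'Fc',(Rc.T@st['ft_force']).round(2),'-> d',d.round(1),'rot',rv.round(1))
E
python3 -c "
from h import *
tip([37,0,143],15); tip([37,0,110],15)
s=load('w1'); W=toC(pts(s)); z=W[...,2]; m=(abs(W[...,0])<220)&(abs(W[...,1])>40)&(abs(W[...,1])<65)&(abs(z)<25);print('wrist board z',np.nanmedian(z[m]),m.sum())
m=(z>83)&(z<95); print(np.nanpercentile(W[m][:,0],[1,50,99]),np.nanpercentile(W[m][:,1],[1,99]),np.nanpercentile(z[m],[10,50,90]))
"
```

```text
t 3.12 tipC [  8.7  -1.6 143.1] Fc [ 0.65  0.57 -0.4 ] -> d [-27.3  -7.3  -1.7] rot [ 0.  -0.3  0. ]
t 3.12 tipC [  8.7  -1.6 143.1] Fc [ 0.65  0.57 -0.4 ] -> d [-35.9  24.6  -1.7] rot [ 0.  -0.3  0. ]
wrist board z 8.210601194338835 7493
[  3.60164571 103.480743   149.91856068] [-59.32099517  59.92730018] [84.87719392 86.22553939 89.12737104]
```

Request:
send_rows:
  deltas:
    - {"x": -14,"y": -4,"z": -1.5,"wx": 0,"wy": 0,"wz": 0,"gripper": 255}
    - {"x": -27,"y": -7,"z": -1.5,"wx": 0,"wy": 0,"wz": 0,"gripper": 255}
    - {"x": -36,"y": 0,"z": -1.5,"wx": 0,"wy": 0,"wz": 0,"gripper": 255}
    - {"x": -36,"y": 24,"z": -1.5,"wx": 0,"wy": 0,"wz": 0,"gripper": 255}
    - {"x": -36,"y": 24,"z": -1.5,"wx": 0,"wy": 0,"wz": 0,"gripper": 255}
    - {"x": -36,"y": 24,"z": -1.5,"wx": 0,"wy": 0,"wz": 0,"gripper": 255}

```text
clock: 3.62
ee_pos: [534.1, 30.7, 77.6]
eef_rot: [-0.35, 0.5, -0.502, 0.613]
ft_force: [0.4, -0.7, 0.6]
finger_gap: -0.3
```

```bash
python3 -c "
from h import *
s=snap('scene','s5')
tip([24,0,110],15); tip([-6,0,110],15)
cv2.imwrite('pics/c3.png',cv2.resize(cv2.imread('pics/s5.png')[150:290,140:340],None,fx=4,fy=4,interpolation=2))"
```

```text
t 3.67 tipC [ 37.5   0.3 109.9] Fc [-0.24 -0.53  0.77] -> d [13.   3.4  0.4] rot [ 0.1 -0.2  0.1]
t 3.67 tipC [ 37.5   0.3 109.9] Fc [-0.24 -0.53  0.77] -> d [42.  11.2  0.5] rot [ 0.1 -0.2  0.1]
```

View pics/c3.png

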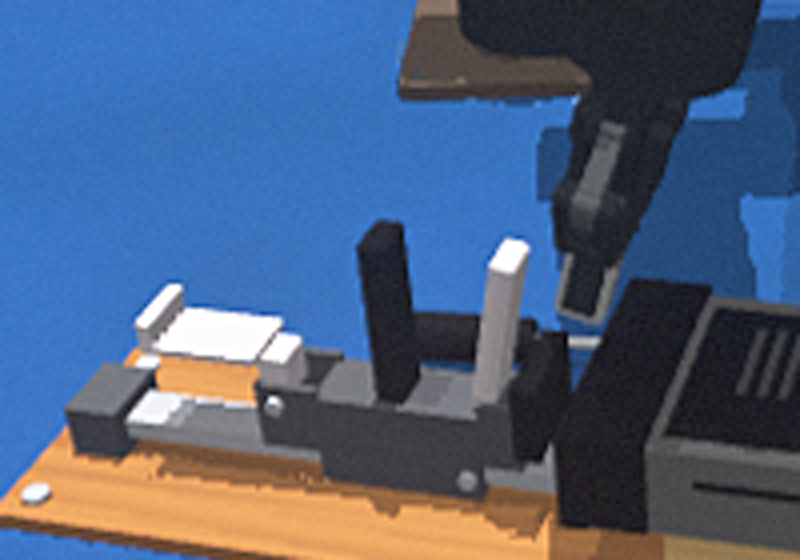

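Now the tip, at (585,310) in the crop, hangs in front of the trigger blade at mid-upper height. The blade's top is at (510,250). First pump.

Request:
send_rows:
  deltas:
    - {"x": 10,"y": 2.5,"z": 0,"wx": 0,"wy": 0,"wz": 0,"gripper": 255}
    - {"x": 17,"y": 4.5,"z": 0,"wx": 0,"wy": 0,"wz": 0,"gripper": 255}
    - {"x": 22,"y": 6,"z": 0,"wx": 0,"wy": 0,"wz": 0,"gripper": 255}
    - {"x": 26,"y": 7,"z": 0,"wx": 0,"wy": 0,"wz": 0,"gripper": 255}
    - {"x": 26,"y": 7,"z": 0,"wx": 0,"wy": 0,"wz": 0,"gripper": 255}

```text
clock: 4.08
ee_pos: [528.9, 4.4, 80.0]
eef_rot: [-0.352, 0.497, -0.502, 0.614]
ft_force: [1.6, 3.7, 1.8]
finger_gap: 0.2
```

```bash
python3 -c "
from h import *
s=snap('scene','s6')
tip([37,0,110],15); tip([-6,0,110],15)
cv2.imwrite('pics/c4.png',cv2.resize(cv2.imread('pics/s6.png')[150:290,140:340],None,fx=4,fy=4,interpolation=2))"
```

```text
t 4.13 tipC [ 10.7  -0.3 110.8] Fc [ 3.34 -1.27  1.06] -> d [-25.6  -6.   -0.4] rot [ 0.  -0.3 -0. ]
t 4.13 tipC [ 10.7  -0.3 110.8] Fc [ 3.34 -1.27  1.06] -> d [15.9  5.1 -0.2] rot [ 0.  -0.3 -0. ]
```

View pics/c4.png

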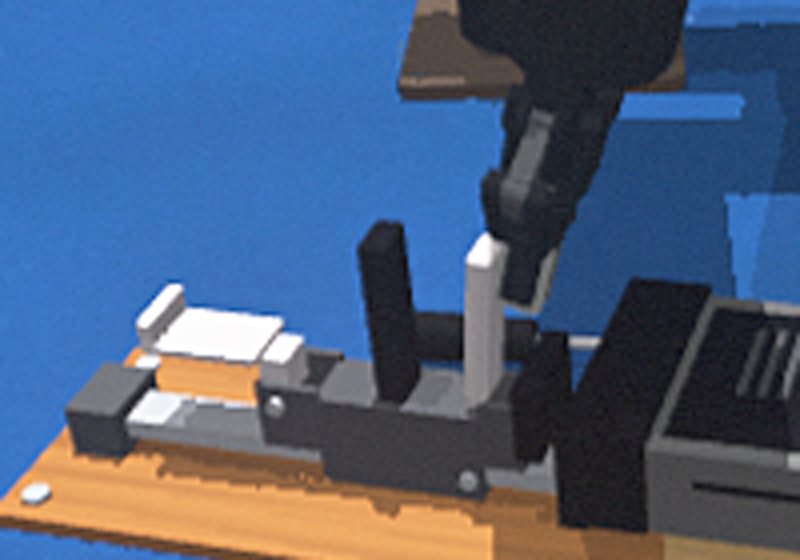

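Request:
send_rows:
  deltas:
    - {"x": 4,"y": 1,"z": 0,"wx": 0,"wy": 0,"wz": 0,"gripper": 255}
    - {"x": 8,"y": 2,"z": 0,"wx": 0,"wy": 0,"wz": 0,"gripper": 255}
    - {"x": 11,"y": 3,"z": 0,"wx": 0,"wy": 0,"wz": 0,"gripper": 255}
    - {"x": 11,"y": 3,"z": 0,"wx": 0,"wy": 0,"wz": 0,"gripper": 255}

```text
clock: 4.47
ee_pos: [526.5, -5.8, 80.8]
eef_rot: [-0.352, 0.497, -0.502, 0.614]
ft_force: [-0.5, 5.5, 4.4]
finger_gap: -0.1
```

```bash
python3 -c "
from h import *
s=snap('scene','s7')
tip([37,0,110],15); tip([-6,0,110],15)
cv2.imwrite('pics/c5.png',cv2.resize(cv2.imread('pics/s7.png')[150:290,140:340],None,fx=4,fy=4,interpolation=2))"
```

```text
t 4.52 tipC [  0.   -0.6 111.7] Fc [4.44 0.29 3.1 ] -> d [-36.1  -7.8  -0.9] rot [-0.1 -0.3 -0.1]
t 4.52 tipC [  0.   -0.6 111.7] Fc [4.44 0.29 3.1 ] -> d [ 5.5  3.2 -0.6] rot [-0.1 -0.3 -0.1]
```

View pics/c5.png

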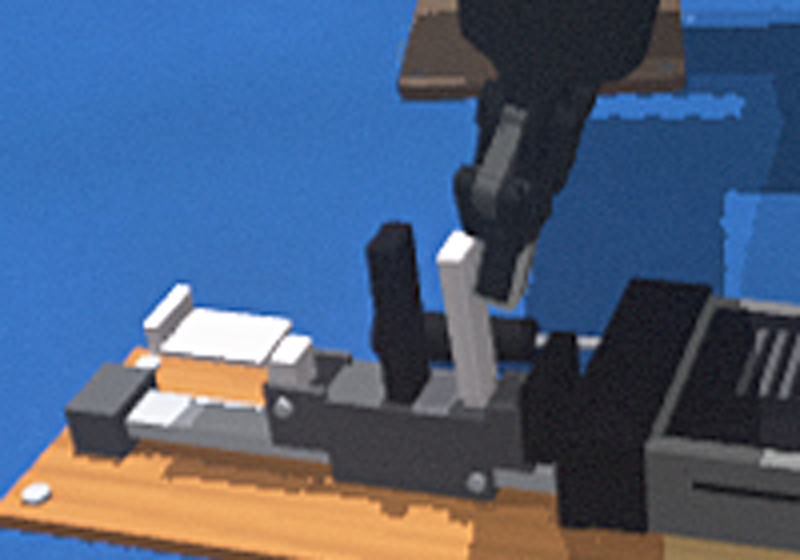

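The trigger has swung past upright, with its top at (458,245), and the head has started forward (the paddle shifted about 9 px in the crop). I'll continue the stroke.

Request:
send_rows:
  deltas:
    - {"x": 3,"y": 1.5,"z": 0,"wx": 0,"wy": 0,"wz": 0,"gripper": 255}
    - {"x": 6,"y": 3,"z": 0,"wx": 0,"wy": 0,"wz": 0,"gripper": 255}
    - {"x": 6,"y": 3,"z": 0,"wx": 0,"wy": 0,"wz": 0,"gripper": 255}

```text
clock: 4.77
ee_pos: [525.2, -11.2, 80.4]
eef_rot: [-0.353, 0.496, -0.502, 0.614]
ft_force: [-0.9, 5.0, 4.0]
finger_gap: 0.0
```

```bash
cat >> h.py <<'E'
def headx(s):
    Q=toC(pts(s)); f=Q[np.isfinite(Q).all(-1)]
    a=f[(f[:,2]>70)&(f[:,2]<77)&(abs(f[:,1])<16)&(f[:,0]>-200)&(f[:,0]<-60)]
    b=f[(f[:,2]>133)&(f[:,2]<140)&(abs(f[:,1])<13)&(f[:,0]>-110)&(f[:,0]<0)]
    l=f[(f[:,2]>81)&(f[:,2]<92)&(abs(f[:,1])<20)&(f[:,0]>-230)&(f[:,0]<-80)]
    c=f[(f[:,2]>86)&(f[:,2]<92)&(abs(f[:,1])<62)&(abs(f[:,1])>25)&(f[:,0]>20)&(f[:,0]<110)]
    j=f[(f[:,2]>77)&(f[:,2]<83)&(abs(f[:,1])<24)&(f[:,0]>5)&(f[:,0]<75)]
    pc=lambda a,q:np.percentile(a[:,0],q).round(1) if len(a)>8 else None
    print('lip x',pc(l,[2,50,98]),'handle',pc(b,[2,50]),'cover edge',pc(c,[1,3,5]),'jaw',pc(j,[2,50,98]))
E
python3 -c "
from h import *
s=snap('scene','s8')
for n in ('scene0','s5','s7','s8'): headx(load(n))
tip([37,0,110],15); tip([-6,0,110],15)
cv2.imwrite('pics/c6.png',cv2.resize(cv2.imread('pics/s8.png')[150:290,140:340],None,fx=4,fy=4,interpolation=2))"
```

```text
lip x [-169.9 -164.3 -162.6] handle [-58.2 -50.9] cover edge [41.5 42.5 43.5] jaw [ 9.4 16.  21.5]
lip x [-169.5 -165.4 -162.5] handle [-58.  -50.6] cover edge [41.4 42.5 43.4] jaw [ 9.6 15.8 21.7]
lip x [-165.9 -161.1 -158.2] handle [-53.5 -42.2] cover edge [41.5 42.6 43.4] jaw [13.8 20.5 26.2]
lip x [-162.9 -158.  -155.1] handle [-50.8 -39.5] cover edge [41.6 42.4 43.3] jaw [16.9 22.9 28.8]
t 4.82 tipC [ -5.6  -0.8 111.3] Fc [5.56 1.2  4.12] -> d [-41.4  -9.6  -1.1] rot [-0.1 -0.4 -0.2]
t 4.82 tipC [ -5.6  -0.8 111.3] Fc [5.56 1.2  4.12] -> d [ 0.2  1.3 -0.8] rot [-0.1 -0.4 -0.2]
```

View pics/c6.png

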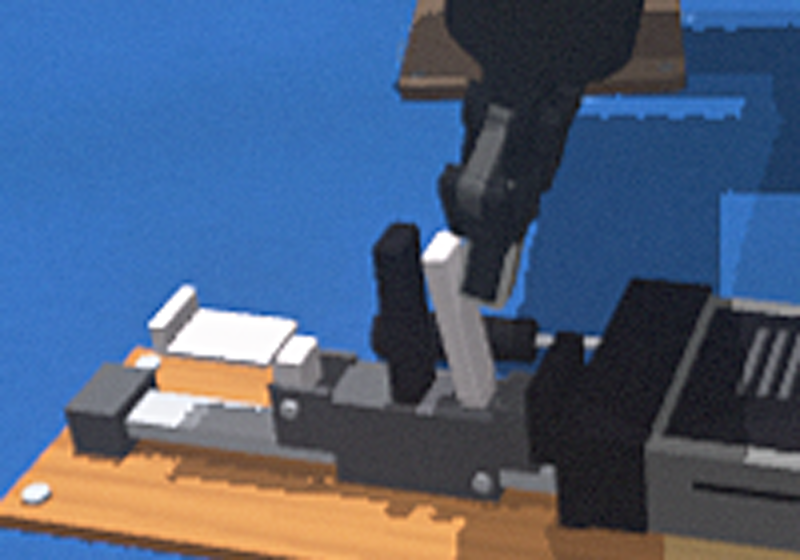

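Request:
send_rows:
  deltas:
    - {"x": -22,"y": -5,"z": -1,"wx": 0,"wy": 0,"wz": 0,"gripper": 255}
    - {"x": -43,"y": -10,"z": -1,"wx": 0,"wy": 0,"wz": 0,"gripper": 255}
    - {"x": -43,"y": -10,"z": -1,"wx": 0,"wy": 0,"wz": 0,"gripper": 255}
    - {"x": -33,"y": -7,"z": -1,"wx": 0,"wy": 0,"wz": 0,"gripper": 255}
    - {"x": -24,"y": -5,"z": -1,"wx": 0,"wy": 0,"wz": 0,"gripper": 255}
    - {"x": -16,"y": -3,"z": -1,"wx": 0,"wy": 0,"wz": 0,"gripper": 255}
    - {"x": -8,"y": -1,"z": -1,"wx": 0,"wy": 0,"wz": 0,"gripper": 255}
    - {"x": -5,"y": 0,"z": -1,"wx": 0,"wy": 0,"wz": 0,"gripper": 255}

```text
clock: 5.48
ee_pos: [525.5, -6.8, 79.2]
eef_rot: [-0.353, 0.494, -0.504, 0.614]
ft_force: [1.9, 8.3, 0.5]
finger_gap: 0.1
```

```bash
cat >> h.py <<'E'
def look(n):
    s=snap('scene',n); headx(s); tip([37,0,110],15)
    cv2.imwrite('pics/c'+n+'.png',cv2.resize(cv2.imread('pics/'+n+'.png')[150:290,140:340],None,fx=4,fy=4,interpolation=2))
E
python3 -c "
from h import *
look('s9')"
```

```text
lip x [-154.1 -149.4 -147.1] handle [-42.7 -31.8] cover edge [41.4 42.5 43.4] jaw [25.2 31.2 37.2]
t 5.53 tipC [-1.700e+00  1.000e-01  1.101e+02] Fc [ 6.4  -0.31  1.34] -> d [-37.2  -9.6  -0.3] rot [-0.1 -0.6 -0.4]
```

View pics/cs9.png

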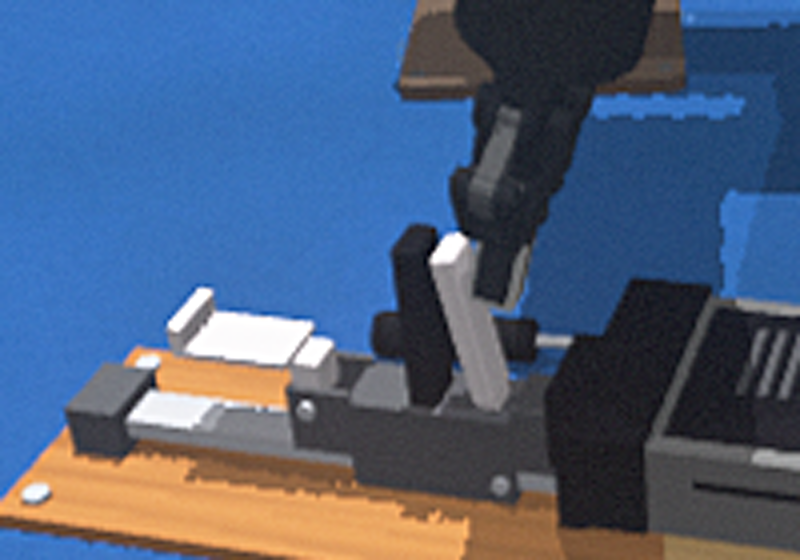

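Request:
send_rows:
  deltas:
    - {"x": -24,"y": -6,"z": 0,"wx": 0,"wy": -0.5,"wz": -0.4,"gripper": 255}
    - {"x": -48,"y": -13,"z": 0,"wx": 0,"wy": -0.5,"wz": -0.4,"gripper": 255}
    - {"x": -48,"y": -13,"z": 0,"wx": 0,"wy": -0.5,"wz": -0.4,"gripper": 255}
    - {"x": -38,"y": -10,"z": 0,"wx": 0,"wy": -0.5,"wz": -0.4,"gripper": 255}
    - {"x": -31,"y": -8,"z": 0,"wx": 0,"wy": -0.5,"wz": -0.4,"gripper": 255}
    - {"x": -24,"y": -6,"z": 0,"wx": 0,"wy": -0.5,"wz": -0.4,"gripper": 255}
    - {"x": -17,"y": -4,"z": 0,"wx": 0,"wy": -0.5,"wz": -0.4,"gripper": 255}
    - {"x": -13,"y": -3,"z": 0,"wx": 0,"wy": -0.5,"wz": -0.4,"gripper": 255}

```text
clock: 6.2
ee_pos: [529.6, 6.3, 79.8]
eef_rot: [-0.354, 0.495, -0.503, 0.614]
ft_force: [2.1, 13.1, 4.3]
finger_gap: -0.3
```

```bash
python3 -c "
from h import *
look('s10')"
```

```text
lip x [-149.2 -144.8 -142. ] handle [-37.7 -26.6] cover edge [42.2 43.4 44.1] jaw [ 5.2 33.6 38.1]
t 6.25 tipC [ 12.1  -0.4 110.7] Fc [11.62  1.29  3.75] -> d [-24.   -5.6  -0.7] rot [-0.2 -0.4 -0.4]
```

View pics/cs10.png

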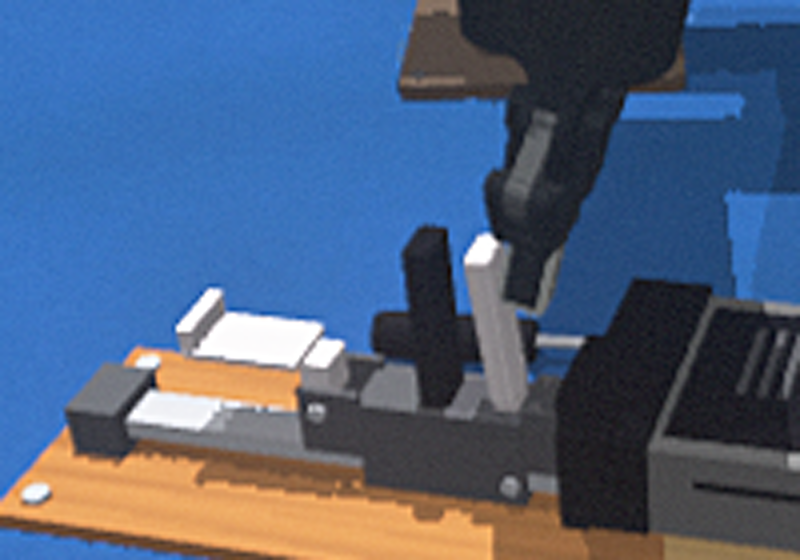

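The jaw has met the cover: force is 12 N and the cover edge moved about 1 mm. I'll continue the stroke.

Request:
send_rows:
  deltas:
    - {"x": 2,"y": 0.5,"z": 0,"wx": 0,"wy": 0,"wz": 0,"gripper": 255}
    - {"x": 4,"y": 1,"z": 0,"wx": 0,"wy": 0,"wz": 0,"gripper": 255}
    - {"x": 6,"y": 2,"z": 0,"wx": 0,"wy": 0,"wz": 0,"gripper": 255}
    - {"x": 7,"y": 2,"z": 0,"wx": 0,"wy": 0,"wz": 0,"gripper": 255}
    - {"x": 7,"y": 2,"z": 0,"wx": 0,"wy": 0,"wz": 0,"gripper": 255}

```text
clock: 6.67
ee_pos: [528.3, 1.3, 79.4]
eef_rot: [-0.357, 0.491, -0.505, 0.614]
ft_force: [2.8, 13.9, 0.4]
finger_gap: -0.1
```

```bash
python3 -c "
from h import *
look('s11')"
```

```text
lip x [-146.9 -141.8 -139.4] handle [-34.4 -24.6] cover edge [45.2 46.  47. ] jaw [33.  36.7 40.5]
t 6.72 tipC [  6.9  -0.4 110.4] Fc [ 1.411e+01  6.200e-01 -1.000e-02] -> d [-28.8  -6.9  -0.8] rot [-0.3 -0.6 -1. ]
```

View pics/cs11.png

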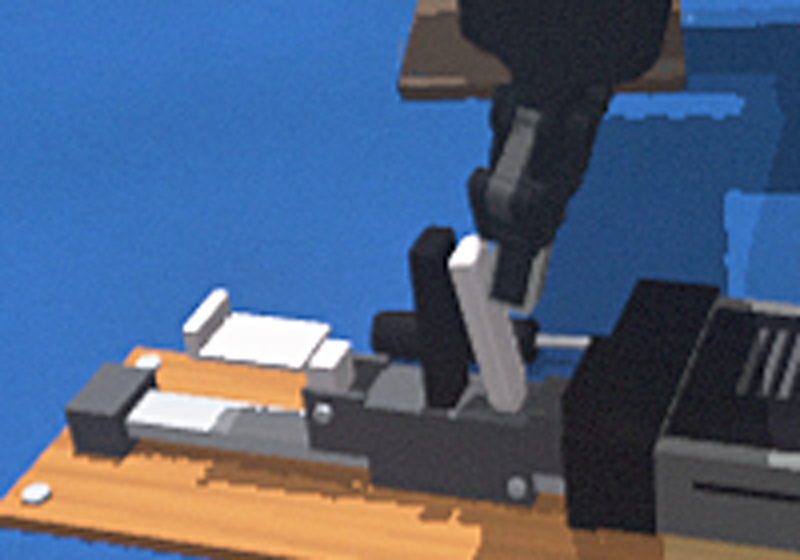

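Request:
send_rows:
  deltas:
    - {"x": -24,"y": -6,"z": 0,"wx": 0,"wy": -0.5,"wz": -0.8,"gripper": 255}
    - {"x": -46,"y": -12,"z": 0,"wx": 0,"wy": -0.5,"wz": -0.8,"gripper": 255}
    - {"x": -46,"y": -12,"z": 0,"wx": 0,"wy": -0.5,"wz": -0.8,"gripper": 255}
    - {"x": -38,"y": -10,"z": 0,"wx": 0,"wy": -0.5,"wz": -0.8,"gripper": 255}
    - {"x": -31,"y": -8,"z": 0,"wx": 0,"wy": -0.5,"wz": -0.8,"gripper": 255}
    - {"x": -25,"y": -6,"z": 0,"wx": 0,"wy": -0.5,"wz": -0.8,"gripper": 255}
    - {"x": -19,"y": -5,"z": 0,"wx": 0,"wy": -0.5,"wz": -0.8,"gripper": 255}
    - {"x": -13,"y": -3,"z": 0,"wx": 0,"wy": -0.5,"wz": -0.8,"gripper": 255}

```text
clock: 7.38
ee_pos: [532.7, 15.2, 80.4]
eef_rot: [-0.356, 0.494, -0.503, 0.614]
ft_force: [-0.4, 14.3, 8.8]
finger_gap: -0.3
```

```bash
python3 -c "
from h import *
look('s12')"
```

```text
lip x [-143.2 -138.3 -135.8] handle [-31.  -23.4] cover edge [48.9 49.4 50.4] jaw [ 7.9 39.2 44.5]
t 7.43 tipC [ 20.8  -1.  111.4] Fc [10.3   2.03  5.2 ] -> d [-15.7  -2.7  -1.2] rot [-0.3 -0.4 -0.6]
```

View pics/cs12.png

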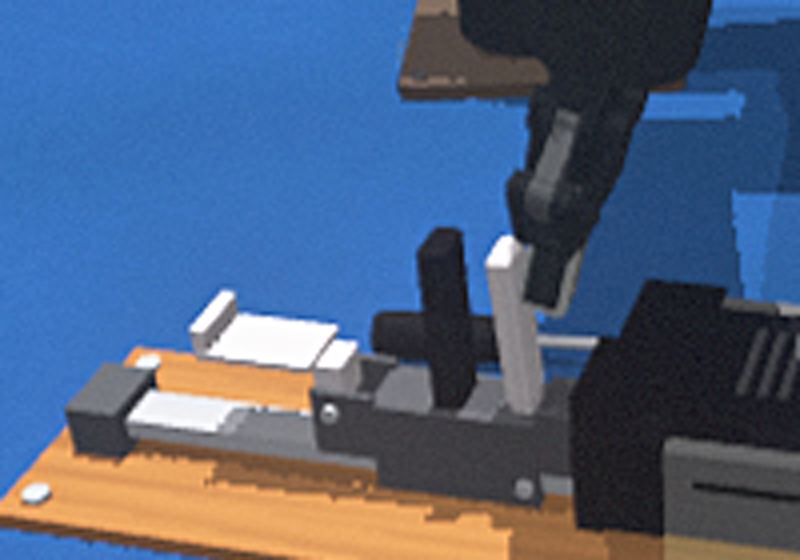

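Request:
send_rows:
  deltas:
    - {"x": 1.5,"y": 0.5,"z": 0,"wx": 0,"wy": 0,"wz": 0,"gripper": 255}
    - {"x": 3,"y": 1,"z": 0,"wx": 0,"wy": 0,"wz": 0,"gripper": 255}
    - {"x": 4.5,"y": 1.5,"z": 0,"wx": 0,"wy": 0,"wz": 0,"gripper": 255}
    - {"x": 6,"y": 2,"z": 0,"wx": 0,"wy": 0,"wz": 0,"gripper": 255}
    - {"x": 6,"y": 2,"z": 0,"wx": 0,"wy": 0,"wz": 0,"gripper": 255}

```text
clock: 7.85
ee_pos: [531.4, 10.2, 80.3]
eef_rot: [-0.357, 0.49, -0.505, 0.614]
ft_force: [1.8, 12.7, 2.3]
finger_gap: -0.1
```

```bash
python3 -c "
from h import *
look('s13')"
```

```text
lip x [-139.4 -134.8 -132.7] handle [-27.9 -19.1] cover edge [51.4 52.6 53.4] jaw [ 6.5 41.5 47.2]
t 7.9 tipC [ 16.2  -1.  111.3] Fc [13.39  1.82  2.51] -> d [-19.9  -3.7  -1.4] rot [-0.4 -0.6 -1.1]
```

View pics/cs13.png

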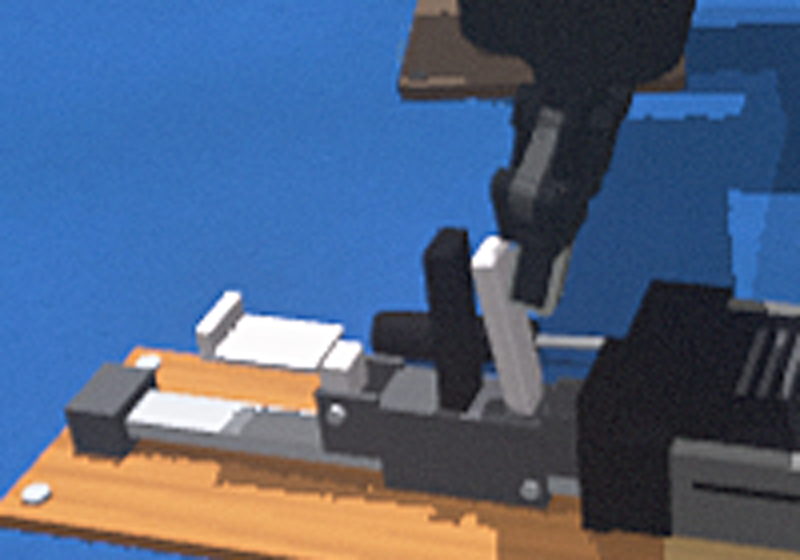

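Request:
send_rows:
  deltas:
    - {"x": -22,"y": -5,"z": -1,"wx": 0,"wy": -0.5,"wz": -1,"gripper": 255}
    - {"x": -43,"y": -11,"z": -1,"wx": 0,"wy": -0.5,"wz": -1,"gripper": 255}
    - {"x": -43,"y": -11,"z": -1,"wx": 0,"wy": -0.5,"wz": -1,"gripper": 255}
    - {"x": -36,"y": -9,"z": -1,"wx": 0,"wy": -0.5,"wz": -1,"gripper": 255}
    - {"x": -30,"y": -7,"z": -1,"wx": 0,"wy": -0.5,"wz": -1,"gripper": 255}
    - {"x": -24,"y": -6,"z": -1,"wx": 0,"wy": -0.5,"wz": -1,"gripper": 255}
    - {"x": -19,"y": -5,"z": -1,"wx": 0,"wy": -0.5,"wz": -1,"gripper": 255}
    - {"x": -15,"y": -4,"z": -1,"wx": 0,"wy": -0.5,"wz": -1,"gripper": 255}

```text
clock: 8.57
ee_pos: [535.0, 26.3, 81.3]
eef_rot: [-0.355, 0.494, -0.501, 0.615]
ft_force: [-0.3, 12.5, 5.7]
finger_gap: 0.3
```

```bash
python3 -c "
from h import *
look('s14')"
```

```text
lip x [-138.6 -133.7 -131.5] handle [-26.8 -19.5] cover edge [53.  54.1 55. ] jaw [11.6 43.1 48.7]
t 8.62 tipC [ 32.6  -0.3 112.4] Fc [8.8  2.31 3.18] -> d [-4.6  1.2 -0.5] rot [-0.4 -0.3 -0.4]
```

View pics/cs14.png

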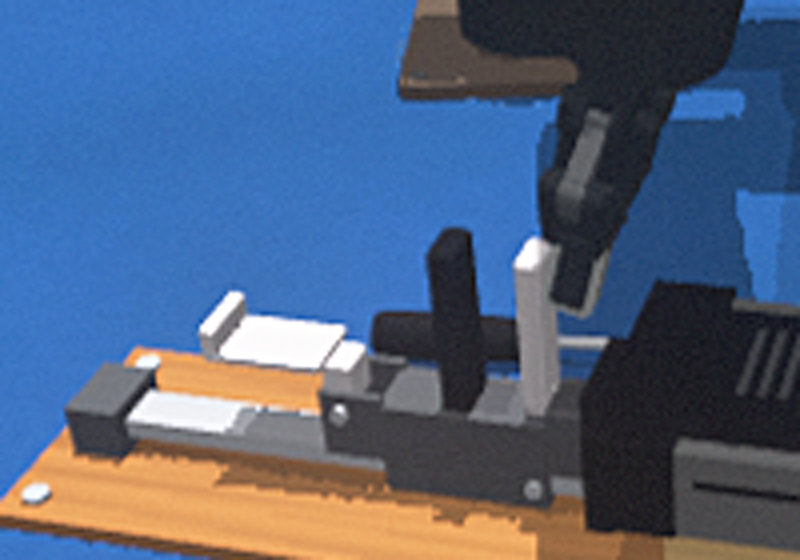

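The trigger is upright and the cover has moved about 11.5 mm. From here I'll use small steps and watch the force.

Request:
send_rows:
  deltas:
    - {"x": 1,"y": 0.3,"z": 0,"wx": 0,"wy": 0,"wz": 0,"gripper": 255}
    - {"x": 2,"y": 0.6,"z": 0,"wx": 0,"wy": 0,"wz": 0,"gripper": 255}
    - {"x": 3,"y": 0.8,"z": 0,"wx": 0,"wy": 0,"wz": 0,"gripper": 255}
    - {"x": 3,"y": 0.8,"z": 0,"wx": 0,"wy": 0,"wz": 0,"gripper": 255}

```text
clock: 8.95
ee_pos: [534.5, 24.4, 81.7]
eef_rot: [-0.357, 0.492, -0.503, 0.615]
ft_force: [1.9, 10.9, 0.9]
finger_gap: 0.3
```

```bash
python3 -c "
from h import *
look('s15')"
```

```text
lip x [-137.8 -132.9 -130.3] handle [-24.7 -18.7] cover edge [54.  55.2 55.9] jaw [12.4 44.2 49.5]
t 9.0 tipC [ 30.8  -0.3 112.7] Fc [10.06  1.07  0.69] -> d [-6.2  1.1 -0.6] rot [-0.4 -0.5 -0.8]
```

Request:
send_rows:
  deltas:
    - {"x": 1.5,"y": 0.5,"z": 0,"wx": 0,"wy": 0,"wz": 0,"gripper": 255}
    - {"x": 3,"y": 0.9,"z": 0,"wx": 0,"wy": 0,"wz": 0,"gripper": 255}
    - {"x": 4,"y": 1.2,"z": 0,"wx": 0,"wy": 0,"wz": 0,"gripper": 255}
    - {"x": 4,"y": 1.2,"z": 0,"wx": 0,"wy": 0,"wz": 0,"gripper": 255}

```text
clock: 9.33
ee_pos: [533.9, 22.1, 81.8]
eef_rot: [-0.358, 0.489, -0.506, 0.614]
ft_force: [1.5, 11.2, 1.8]
finger_gap: -0.2
```

```bash
python3 -c "
from h import *
look('s16')"
```

```text
lip x [-136.5 -131.2 -129.1] handle [-24.9 -17.3] cover edge [55.2 56.  57. ] jaw [10.2 45.6 51.2]
t 9.38 tipC [ 28.2  -0.3 112.8] Fc [12.17  1.21  1.89] -> d [-8.5  0.7 -0.7] rot [-0.5 -0.7 -1.2]
```

Request:
send_rows:
  deltas:
    - {"x": 1.5,"y": 0.5,"z": 0,"wx": 0,"wy": 0,"wz": -0.3,"gripper": 255}
    - {"x": 3,"y": 0.9,"z": 0,"wx": 0,"wy": 0,"wz": -0.6,"gripper": 255}
    - {"x": 4,"y": 1.2,"z": 0,"wx": 0,"wy": 0,"wz": -0.6,"gripper": 255}
    - {"x": 4,"y": 1.2,"z": 0,"wx": 0,"wy": 0,"wz": -0.6,"gripper": 255}

```text
clock: 9.72
ee_pos: [533.4, 20.0, 81.8]
eef_rot: [-0.357, 0.488, -0.505, 0.616]
ft_force: [3.0, 11.8, 2.2]
finger_gap: -0.2
```

```bash
python3 -c "
from h import *
look('s17')"
```

```text
lip x [-135.7 -130.4 -128.1] handle [-24.  -16.1] cover edge [56.  56.9 57.8] jaw [ 9.2 46.8 52. ]
t 9.77 tipC [ 26.2  -0.3 112.8] Fc [11.7   0.17  2.3 ] -> d [-10.5   0.1  -0.8] rot [-0.5 -0.9 -1.1]
```

View pics/cs17.png

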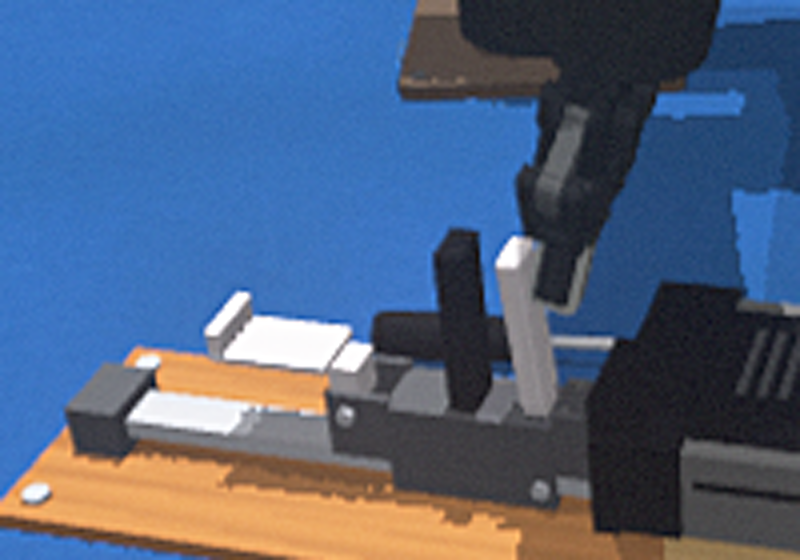

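Request:
send_rows:
  deltas:
    - {"x": 1.5,"y": 0.5,"z": 0,"wx": 0,"wy": 0,"wz": -0.3,"gripper": 255}
    - {"x": 3,"y": 0.9,"z": 0,"wx": 0,"wy": 0,"wz": -0.6,"gripper": 255}
    - {"x": 4,"y": 1.2,"z": 0,"wx": 0,"wy": 0,"wz": -0.6,"gripper": 255}
    - {"x": 4,"y": 1.2,"z": 0,"wx": 0,"wy": 0,"wz": -0.6,"gripper": 255}

```text
clock: 10.1
ee_pos: [533.0, 18.1, 81.7]
eef_rot: [-0.356, 0.487, -0.505, 0.617]
ft_force: [1.7, 12.1, 0.7]
finger_gap: 0.1
```

```bash
python3 -c "
from h import *
look('s18')"
```

```text
lip x [-134.6 -129.9 -127.6] handle [-23.  -15.7] cover edge [57.1 58.  58.7] jaw [ 8.1 47.6 52.6]
t 10.15 tipC [ 24.4  -0.3 112.7] Fc [11.25  0.78  0.97] -> d [-12.4  -0.4  -0.9] rot [-0.6 -1.1 -1. ]
```

Request:
send_rows:
  deltas:
    - {"x": 1.5,"y": 0.5,"z": 0,"wx": 0,"wy": -0.3,"wz": -0.3,"gripper": 255}
    - {"x": 3,"y": 0.9,"z": 0,"wx": 0,"wy": -0.5,"wz": -0.6,"gripper": 255}
    - {"x": 4,"y": 1.2,"z": 0,"wx": 0,"wy": -0.5,"wz": -0.6,"gripper": 255}
    - {"x": 4,"y": 1.2,"z": 0,"wx": 0,"wy": -0.5,"wz": -0.6,"gripper": 255}

```text
clock: 10.48
ee_pos: [532.7, 16.9, 81.6]
eef_rot: [-0.357, 0.489, -0.503, 0.617]
ft_force: [2.9, 13.5, 1.1]
finger_gap: 0.1
```

```bash
python3 -c "
from h import *
look('s19')"
```

```text
lip x [-134.5 -129.3 -127. ] handle [-22.5 -15.2] cover edge [57.2 58.2 58.9] jaw [ 8.4 47.2 53. ]
t 10.53 tipC [ 23.   -0.3 112.6] Fc [14.54  1.27  0.56] -> d [-13.7  -0.9  -0.9] rot [-0.7 -0.8 -0.9]
```

View pics/cs19.png

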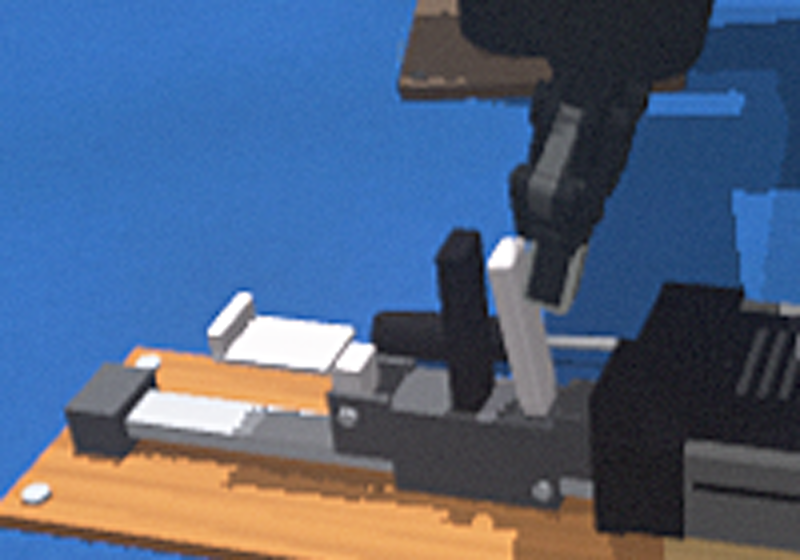

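The cover has stopped moving (+0.1 mm) and the force is climbing to 14.5 N, so it is seating. Next is the gentle final squeeze towards 20 N.

Request:
send_rows:
  deltas:
    - {"x": 2,"y": 0.5,"z": 0,"wx": 0,"wy": 0,"wz": 0,"gripper": 255}
    - {"x": 3.5,"y": 1,"z": 0,"wx": 0,"wy": 0,"wz": 0,"gripper": 255}
    - {"x": 4.5,"y": 1.2,"z": 0,"wx": 0,"wy": 0,"wz": 0,"gripper": 255}
    - {"x": 4.5,"y": 1.2,"z": 0,"wx": 0,"wy": 0,"wz": 0,"gripper": 255}

```text
clock: 10.87
ee_pos: [532.6, 16.0, 81.7]
eef_rot: [-0.36, 0.484, -0.507, 0.616]
ft_force: [3.3, 16.5, 0.0]
finger_gap: -0.0
```

```bash
python3 -c "
from h import *
look('s20')"
```

```text
lip x [-134.1 -129.7 -127.4] handle [-22.2 -14.3] cover edge [57.5 58.3 59.3] jaw [ 8.8 47.9 53.1]
t 10.92 tipC [ 21.9  -0.4 112.8] Fc [16.55  0.68  1.58] -> d [-14.5  -0.8  -1.1] rot [-0.8 -1.1 -1.6]
```

Request:
send_rows:
  deltas:
    - {"x": 3,"y": 0.8,"z": 0,"wx": 0,"wy": 0,"wz": 0,"gripper": 255}
    - {"x": 5,"y": 1.3,"z": 0,"wx": 0,"wy": 0,"wz": 0,"gripper": 255}
    - {"x": 5,"y": 1.3,"z": 0,"wx": 0,"wy": 0,"wz": 0,"gripper": 255}
    - {"x": 5,"y": 1.3,"z": 0,"wx": 0,"wy": 0,"wz": 0,"gripper": 255}

```text
clock: 11.25
ee_pos: [532.6, 15.5, 81.7]
eef_rot: [-0.364, 0.479, -0.51, 0.615]
ft_force: [3.7, 18.7, 1.7]
finger_gap: 0.4
```

```bash
python3 -c "
from h import *
look('s21')"
```

```text
lip x [-134.5 -129.2 -127. ] handle [-22.3 -14.3] cover edge [57.4 58.3 59.3] jaw [ 6.7 47.4 53.1]
t 11.3 tipC [ 21.   -0.4 112.9] Fc [19.32  1.24  0.85] -> d [-14.9  -0.7  -1.3] rot [-0.9 -1.3 -2.4]
```

View pics/cs21.png

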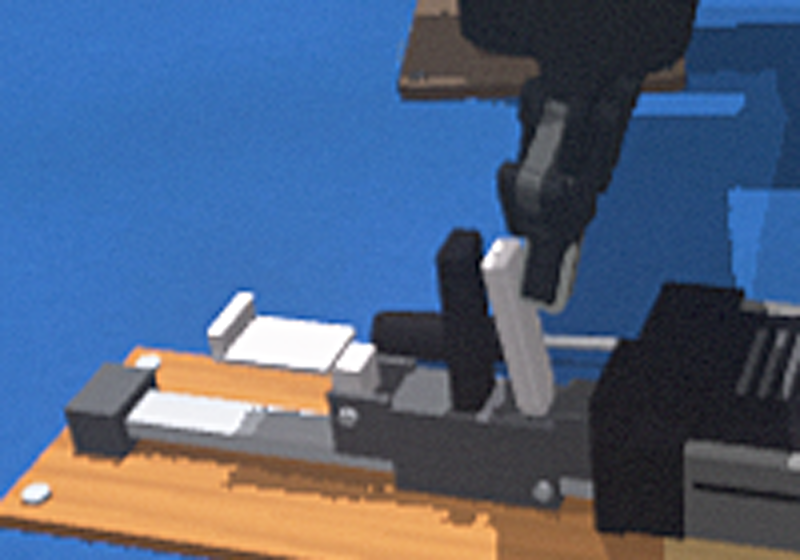

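Request:
send_rows:
  deltas:
    - {"x": 4.4,"y": 1.2,"z": 0,"wx": 0,"wy": 0,"wz": 0,"gripper": 255}
    - {"x": 4.6,"y": 1.2,"z": 0,"wx": 0,"wy": 0,"wz": 0,"gripper": 255}
    - {"x": 4.6,"y": 1.2,"z": 0,"wx": 0,"wy": 0,"wz": 0,"gripper": 255}
    - {"x": 4.6,"y": 1.2,"z": 0,"wx": 0,"wy": 0,"wz": 0,"gripper": 255}
    - {"x": 4.6,"y": 1.2,"z": 0,"wx": 0,"wy": 0,"wz": 0,"gripper": 255}

```text
clock: 11.72
ee_pos: [532.7, 15.7, 81.7]
eef_rot: [-0.367, 0.473, -0.514, 0.614]
ft_force: [3.5, 20.4, 1.0]
finger_gap: 0.2
```

```bash
python3 -c "
from h import *
look('s22')
tip([62,0,112],15)"
```

```text
lip x [-134.1 -129.6 -126.9] handle [-22.1 -13.9] cover edge [57.5 58.2 59.1] jaw [ 6.8 47.5 53.1]
t 11.77 tipC [ 20.7  -0.5 113. ] Fc [19.73  1.57  0.48] -> d [-14.8  -0.5  -1.5] rot [-1.1 -1.6 -3.2]
t 11.77 tipC [ 20.7  -0.5 113. ] Fc [19.73  1.57  0.48] -> d [-38.8  -7.5  -2. ] rot [-1.1 -1.6 -3.2]
```

I held about 20 N for over half a second, with the cover steady at 58.3 and the trigger still short of the handle. Now I'll let the trigger go and back out.

Request:
send_rows:
  deltas:
    - {"x": -12,"y": -2,"z": -1,"wx": 0,"wy": -1,"wz": -2,"gripper": 255}
    - {"x": -26,"y": -5,"z": -2,"wx": -1,"wy": -1.5,"wz": -3,"gripper": 255}
    - {"x": -39,"y": -8,"z": -2,"wx": -1,"wy": -1.5,"wz": -3,"gripper": 255}
    - {"x": -39,"y": -10,"z": -2,"wx": -1,"wy": -1.5,"wz": -3,"gripper": 255}
    - {"x": -39,"y": -45,"z": -2,"wx": -1,"wy": -1.5,"wz": -3,"gripper": 255}
    - {"x": -39,"y": -80,"z": -2,"wx": -1,"wy": -1.5,"wz": -3,"gripper": 255}
    - {"x": -39,"y": -80,"z": -2,"wx": -1,"wy": -1.5,"wz": -3,"gripper": 255}

```text
clock: 12.35
ee_pos: [549.0, 68.4, 159.7]
eef_rot: [-0.357, 0.494, -0.499, 0.616]
ft_force: [0.2, 0.3, 2.5]
finger_gap: 0.0
```

```bash
python3 -c "
from h import *
look('s23')
tip([-109,0,175],0)"
```

```text
lip x [-134.1 -130.  -127.3] handle [-22.8 -15.4] cover edge [57.3 58.2 58.9] jaw [26.5 47.9 52.9]
t 12.4 tipC [ 76.7  -1.4 187.9] Fc [-0.6  -0.62 -0.23] -> d [18.8 85.4 -2.5] rot [-0.6 -0.3 -0.3]
t 12.4 tipC [ 76.7  -1.4 187.9] Fc [-0.6  -0.62 -0.23] -> d [168.3  58.5  -1.5] rot [-0.6 -0.2 14.7]
```

View pics/cs23.png

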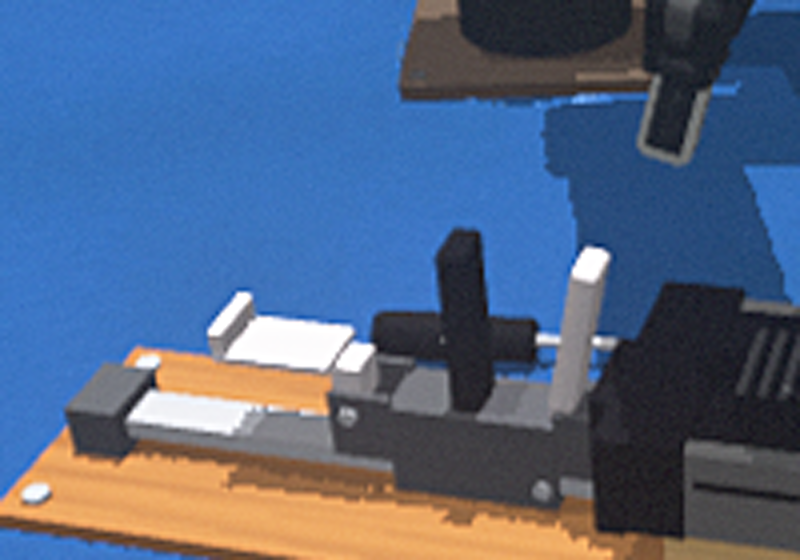

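The trigger is back at rest with its top at (592,260), and the cover stays home. Moving over the handle to above the paddle, which is at about (285,340) in the crop.

Request:
send_rows:
  deltas:
    - {"x": 28,"y": 8,"z": -2,"wx": 0,"wy": 0,"wz": 2.5,"gripper": 255}
    - {"x": 56,"y": 18,"z": -2,"wx": 0,"wy": 0,"wz": 5,"gripper": 255}
    - {"x": 84,"y": 27,"z": -2,"wx": -0.5,"wy": 0,"wz": 7.5,"gripper": 255}
    - {"x": 112,"y": 37,"z": -2,"wx": -0.5,"wy": 0,"wz": 10,"gripper": 255}
    - {"x": 140,"y": 47,"z": -2,"wx": -0.5,"wy": 0,"wz": 12.5,"gripper": 255}
    - {"x": 168,"y": 58,"z": -2,"wx": -0.5,"wy": 0,"wz": 14.7,"gripper": 255}
    - {"x": 168,"y": 58,"z": -2,"wx": -0.5,"wy": 0,"wz": 14.7,"gripper": 255}
    - {"x": 168,"y": 58,"z": -2,"wx": -0.5,"wy": 0,"wz": 14.7,"gripper": 255}

```text
clock: 13.07
ee_pos: [497.3, -104.9, 142.2]
eef_rot: [0.427, -0.427, 0.564, -0.563]
ft_force: [0.2, -0.1, 0.4]
finger_gap: 0.1
```

```bash
python3 -c "
from h import *
look('s24')
tip([-109,0,82],0)"
```

```text
lip x [-134.7 -129.8 -127.4] handle [-22.5 -15.4] cover edge [57.3 58.4 59.1] jaw [26.1 47.9 53.3]
t 13.12 tipC [-110.1    1.3  174.5] Fc [ 0.97 -0.4   1.11] -> d [-138.8   63.4    0.4] rot [  0.   -0.4 -15. ]
t 13.12 tipC [-110.1    1.3  174.5] Fc [ 0.97 -0.4   1.11] -> d [-1.  92.5  1.3] rot [-0.  -0.4 -0. ]
```

View pics/cs24.png

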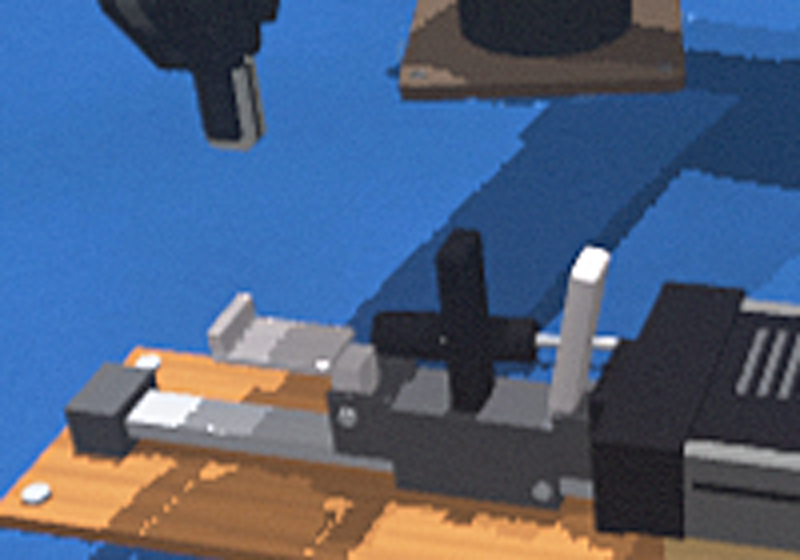

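```bash
python3 -c "
from h import *
s=load('s24'); W=toC(pts(s)); f,cx,cy=K(s)
w=s['world_to_cam']@np.r_[toW([-110,1,174.5]),1]; print(cx+f*w[0]/-w[2], cy-f*w[1]/-w[2])
for v in range(170,192,2): print(v,[(u,W[v,u].round(0).astype(int).tolist()) for u in (190,192,196,200,204,206)if np.isfinite(W[v,u]).all() and W[v,u,2]>50])"
```

```text
199.9068158357838 185.55944461667625
170 [(190, [-116, -12, 209]), (192, [-112, -12, 209]), (196, [-105, -12, 210]), (200, [-102, -4, 207])]
172 [(190, [-117, -11, 205]), (192, [-114, -10, 204]), (196, [-106, -11, 206]), (200, [-102, -5, 203]), (204, [-101, 7, 198])]
174 [(190, [-118, -10, 200]), (192, [-113, -13, 202]), (196, [-106, -12, 203]), (200, [-102, -6, 200]), (204, [-101, 6, 195])]
176 [(190, [-118, -12, 198]), (192, [-114, -13, 199]), (196, [-107, -12, 199]), (200, [-104, -3, 195]), (204, [-102, 6, 191])]
178 [(190, [-119, -10, 193]), (192, [-116, -10, 194]), (196, [-108, -11, 195]), (200, [-103, -6, 193]), (204, [-103, 6, 187])]
180 [(190, [-120, -11, 190]), (192, [-117, -9, 189]), (196, [-108, -13, 192]), (200, [-105, -4, 188]), (204, [-102, 3, 185])]
182 [(192, [-116, -12, 187]), (196, [-109, -12, 188]), (200, [-107, -2, 183]), (204, [-101, 1, 182])]
184 [(192, [-117, -11, 183]), (196, [-109, -13, 184]), (200, [-107, -4, 180]), (204, [-101, -1, 179])]
186 [(192, [-122, -5, 175]), (196, [-115, -4, 176]), (200, [-106, -5, 177])]
188 []
190 []
```

The tip is confirmed at z≈175, centred x≈-110, with its bottom edge at about (200,186). Descending to just above the paddle.

Request:
send_rows:
  deltas:
    - {"x": 0,"y": 32,"z": 1,"wx": 0,"wy": 0,"wz": 0,"gripper": 255}
    - {"x": 0,"y": 64,"z": 1,"wx": 0,"wy": 0,"wz": 0,"gripper": 255}
    - {"x": 0,"y": 85,"z": 1,"wx": 0,"wy": 0,"wz": 0,"gripper": 255}
    - {"x": 0,"y": 94,"z": 1,"wx": 0,"wy": 0,"wz": 0,"gripper": 255}
    - {"x": 0,"y": 94,"z": 1,"wx": 0,"wy": 0,"wz": 0,"gripper": 255}

```text
clock: 13.53
ee_pos: [496.8, -101.8, 45.7]
eef_rot: [0.427, -0.429, 0.564, -0.561]
ft_force: [-0.1, 0.0, 0.1]
finger_gap: 0.1
```

```bash
python3 -c "
from h import *
look('s25')
tip([-110,0,74],0)"
```

```text
lip x [-134.3 -112.8  -98.5] handle [-100.7  -17.5] cover edge [57.3 58.2 59. ] jaw [26.1 47.9 53. ]
t 13.58 tipC [-109.     1.1   79.7] Fc [-0.39  0.56  0.26] -> d [-137.8  -31.3    0.4] rot [  0.2  -0.3 -15. ]
t 13.58 tipC [-109.     1.1   79.7] Fc [-0.39  0.56  0.26] -> d [1.  5.7 1.1] rot [ 0.1 -0.3 -0. ]
```

View pics/cs25.png

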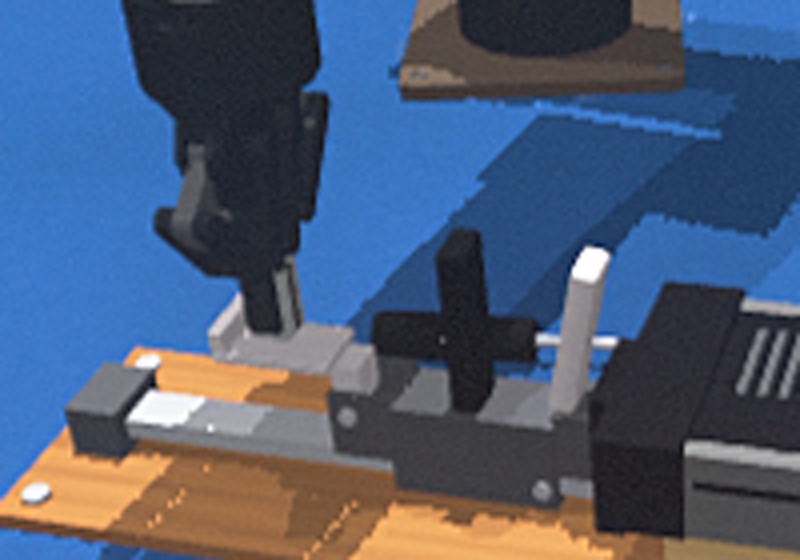

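The tip, at (270,332), sits over the paddle just ahead of the lip at (222,325). Pressing down gently.

Request:
send_rows:
  deltas:
    - {"x": 0,"y": 4,"z": 1,"wx": 0,"wy": 0,"wz": 0,"gripper": 255}
    - {"x": 0,"y": 7,"z": 1,"wx": 0,"wy": 0,"wz": 0,"gripper": 255}
    - {"x": 0,"y": 9,"z": 1,"wx": 0,"wy": 0,"wz": 0,"gripper": 255}
    - {"x": 0,"y": 11,"z": 1,"wx": 0,"wy": 0,"wz": 0,"gripper": 255}
    - {"x": 0,"y": 11,"z": 1,"wx": 0,"wy": 0,"wz": 0,"gripper": 255}

```text
clock: 14.0
ee_pos: [500.8, -104.9, 39.4]
eef_rot: [-0.428, 0.429, -0.561, 0.563]
ft_force: [-3.9, -3.3, 9.0]
finger_gap: 0.3
```

```bash
python3 -c "
from h import *
tip([-110,0,66],0)"
```

```text
t 14.0 tipC [-110.5   -1.7   71.4] Fc [-4.21  2.91  8.96] -> d [-0.6  5.4 -1.8] rot [-0.1 -0.2  0.2]
```

Request:
send_rows:
  deltas:
    - {"x": 0,"y": 3,"z": -1,"wx": 0,"wy": 0,"wz": 0,"gripper": 255}
    - {"x": 0,"y": 5,"z": -1,"wx": 0,"wy": 0,"wz": 0,"gripper": 255}
    - {"x": 0,"y": 6,"z": -1,"wx": 0,"wy": 0,"wz": 0,"gripper": 255}
    - {"x": 0,"y": 6,"z": -1,"wx": 0,"wy": 0,"wz": 0,"gripper": 255}

```text
clock: 14.33
ee_pos: [500.4, -106.8, 36.0]
eef_rot: [-0.428, 0.431, -0.56, 0.564]
ft_force: [-6.3, -4.4, 9.7]
finger_gap: -0.5
```

```bash
python3 -c "
from h import *
look('s26')
tip([-110,0,66],0)"
```

```text
lip x [-119.7 -106.9 -102. ] handle [-99.5 -18.4] cover edge [57.6 58.4 59.1] jaw [27.9 47.7 53. ]
t 14.38 tipC [-112.3   -1.8   68.1] Fc [-5.35  4.24  9.73] -> d [-140.9  -44.    -2. ] rot [ -0.1  -0.1 -14.6]
t 14.38 tipC [-112.3   -1.8   68.1] Fc [-5.35  4.24  9.73] -> d [-2.6  2.1 -1.9] rot [-0.1 -0.1  0.4]
```

View pics/cs26.png

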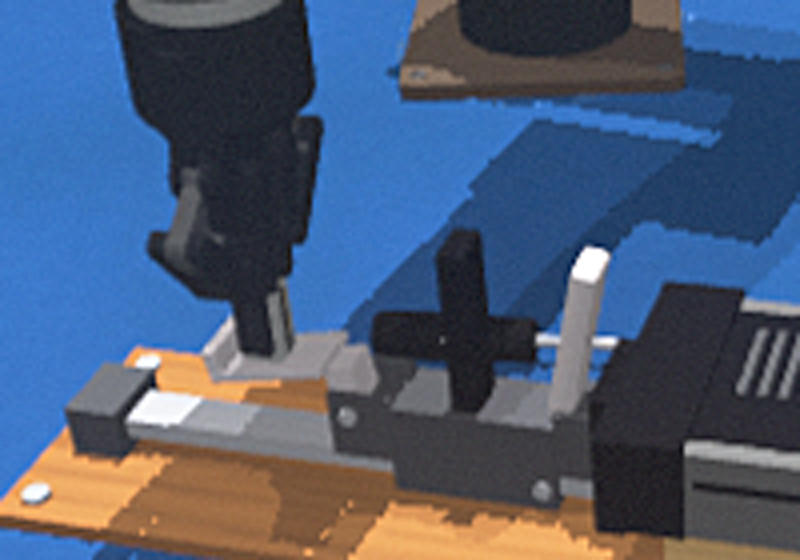

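The lever is well down (lip dropped to (215,360)) at about 10 N. Now I'll push the lip backwards while keeping the press.

Request:
send_rows:
  deltas:
    - {"x": 2,"y": 3.5,"z": 0,"wx": 0,"wy": 0,"wz": 0,"gripper": 255}
    - {"x": 5,"y": 4,"z": 0,"wx": 0,"wy": 0,"wz": 0,"gripper": 255}
    - {"x": 9,"y": 4,"z": 0,"wx": 0,"wy": 0,"wz": 0,"gripper": 255}
    - {"x": 13,"y": 4,"z": 0,"wx": 0,"wy": 0,"wz": 0,"gripper": 255}

```text
clock: 14.72
ee_pos: [498.9, -119.5, 33.9]
eef_rot: [-0.429, 0.429, -0.559, 0.565]
ft_force: [3.1, 3.3, 3.2]
finger_gap: 0.2
```

```bash
python3 -c "
from h import *
look('s27')
tip([-180,0,67],0)"
```

```text
lip x [-132.3 -119.7 -114.3] handle [-109.2  -21.5] cover edge [57.5 58.1 59.2] jaw [23.7 45.9 53.1]
t 14.77 tipC [-125.9   -3.5   65.8] Fc [ 1.86 -1.82  4.11] -> d [-154.5  -46.5   -3.7] rot [ -0.4  -0.2 -14.6]
t 14.77 tipC [-125.9   -3.5   65.8] Fc [ 1.86 -1.82  4.11] -> d [53.9 -0.9 -3.6] rot [-0.4 -0.1  0.4]
```

View pics/cs27.png

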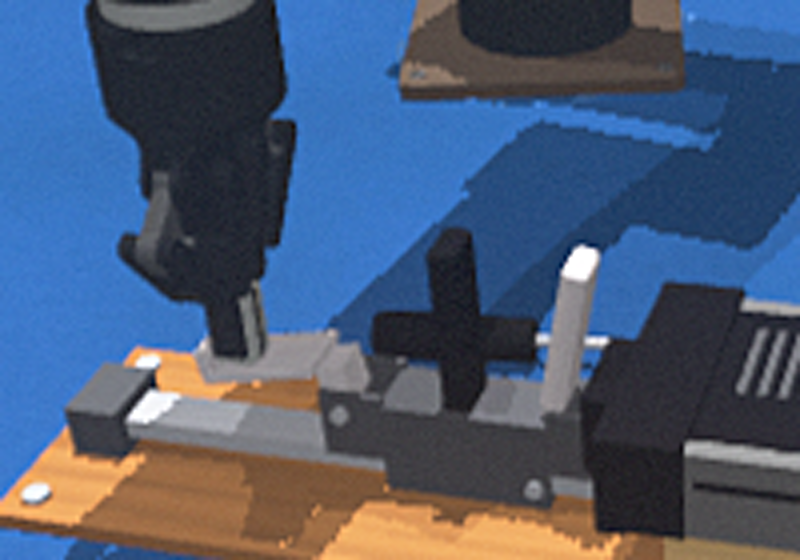

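The head has released and is sliding back (handle and jaw moved left). I'll keep going.

Request:
send_rows:
  deltas:
    - {"x": 5,"y": 2.5,"z": -1,"wx": 0,"wy": 0,"wz": 0,"gripper": 255}
    - {"x": 11,"y": 2.5,"z": -2,"wx": 0,"wy": 0,"wz": 0,"gripper": 255}
    - {"x": 17,"y": 2.5,"z": -2.5,"wx": 0,"wy": 0,"wz": 0,"gripper": 255}
    - {"x": 23,"y": 2.5,"z": -2.5,"wx": 0,"wy": 0,"wz": 0,"gripper": 255}
    - {"x": 29,"y": 2.5,"z": -2.5,"wx": 0,"wy": 0,"wz": 0,"gripper": 255}
    - {"x": 35,"y": 2.5,"z": -2.5,"wx": 0,"wy": 0,"wz": 0,"gripper": 255}

```text
clock: 15.27
ee_pos: [489.1, -154.6, 32.5]
eef_rot: [-0.43, 0.428, -0.557, 0.567]
ft_force: [5.8, 2.4, 3.6]
finger_gap: -0.4
```

```bash
python3 -c "
from h import *
look('s28')
tip([-192,0,66],0)"
```

```text
lip x [-168.5 -155.5 -150.6] handle [-61.7 -53.5] cover edge [57.6 58.2 59.1] jaw [ 5.5 12.1 17.7]
t 15.32 tipC [-162.6   -3.2   64.6] Fc [ 0.89 -3.9   4.33] -> d [-191.1  -48.2   -3.4] rot [ -0.7  -0.2 -14.5]
t 15.32 tipC [-162.6   -3.2   64.6] Fc [ 0.89 -3.9   4.33] -> d [29.2 -1.1 -3.5] rot [-0.7 -0.1  0.5]
```

View pics/cs28.png

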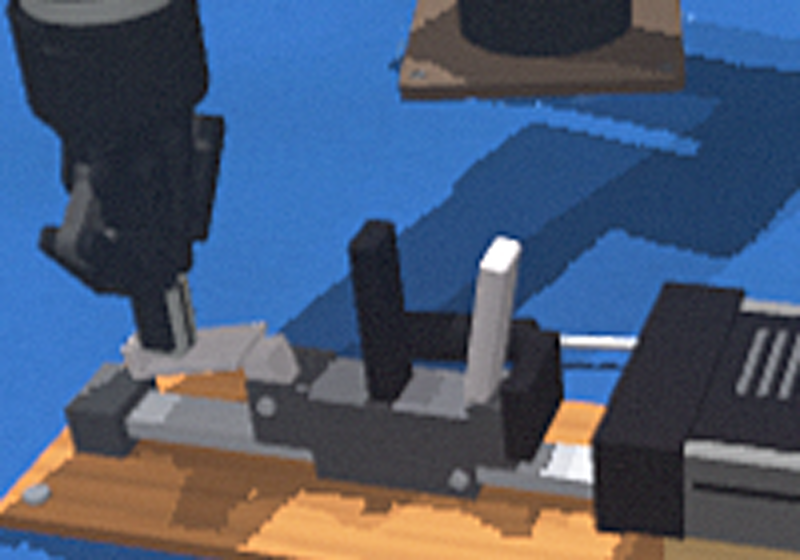

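The slide is working; the head is about 30 mm from its rear stop.

Request:
send_rows:
  deltas:
    - {"x": 5,"y": 2,"z": -1,"wx": 0,"wy": 0,"wz": 0,"gripper": 255}
    - {"x": 10,"y": 2,"z": -2,"wx": 0,"wy": 0,"wz": 0,"gripper": 255}
    - {"x": 15,"y": 2,"z": -2,"wx": 0,"wy": 0,"wz": 0,"gripper": 255}
    - {"x": 20,"y": 2,"z": -2,"wx": 0,"wy": 0,"wz": 0,"gripper": 255}
    - {"x": 24,"y": 2,"z": -2,"wx": 0,"wy": 0,"wz": 0,"gripper": 255}

```text
clock: 15.73
ee_pos: [482.3, -179.4, 31.7]
eef_rot: [-0.43, 0.428, -0.555, 0.569]
ft_force: [5.6, 2.1, 3.9]
finger_gap: -0.4
```

```bash
python3 -c "
from h import *
look('s29')
tip([-198,0,66],0)"
```

```text
lip x [-194.6 -180.2  -81.9] handle [-87.2 -77.1] cover edge [57.3 58.2 59.1] jaw None
t 15.78 tipC [-187.8   -2.9   63.8] Fc [ 1.95 -4.92  4.3 ] -> d [-216.3  -49.5   -3.3] rot [ -1.   -0.3 -14.4]
t 15.78 tipC [-187.8   -2.9   63.8] Fc [ 1.95 -4.92  4.3 ] -> d [ 9.9 -2.1 -3.4] rot [-1.  -0.2  0.6]
```

View pics/cs29.png

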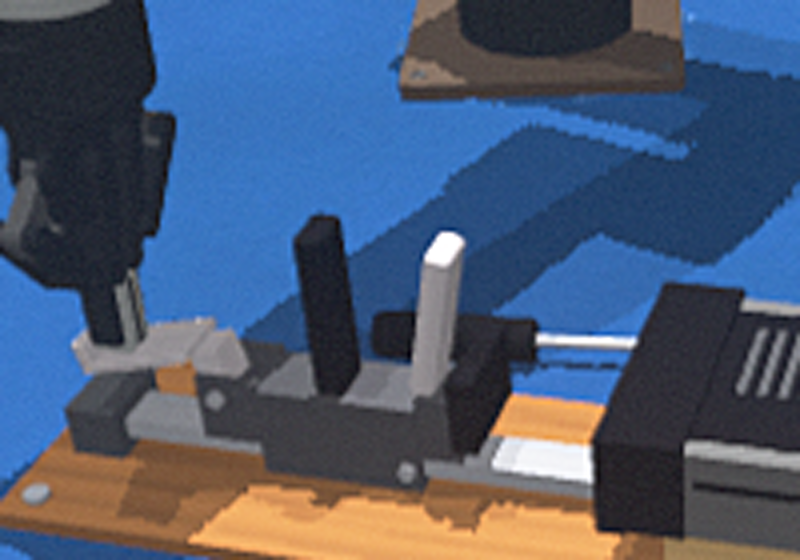

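Request:
send_rows:
  deltas:
    - {"x": 3,"y": 2,"z": -1,"wx": 0,"wy": 0,"wz": 0,"gripper": 255}
    - {"x": 5,"y": 2,"z": -1,"wx": 0,"wy": 0,"wz": 0,"gripper": 255}
    - {"x": 7,"y": 2,"z": -1,"wx": 0,"wy": 0,"wz": 0,"gripper": 255}
    - {"x": 8,"y": 2,"z": -1,"wx": 0,"wy": 0,"wz": 0,"gripper": 255}

```text
clock: 16.12
ee_pos: [481.0, -184.8, 31.1]
eef_rot: [-0.431, 0.424, -0.557, 0.569]
ft_force: [8.2, 16.0, 11.4]
finger_gap: -0.0
```

```bash
python3 -c "
from h import *
look('s30')
tip([-198,0,66],0)"
```

```text
lip x [-199.6 -183.1  -80.2] handle [-92.6 -82.2] cover edge [57.4 58.2 59.2] jaw None
t 16.17 tipC [-192.8   -3.    63.1] Fc [15.78 -3.27 10.71] -> d [-221.4  -48.6   -4.1] rot [ -1.1  -0.5 -14.8]
t 16.17 tipC [-192.8   -3.    63.1] Fc [15.78 -3.27 10.71] -> d [ 5.2 -2.9 -3.5] rot [-1.1 -0.4  0.2]
```

The head is on its rear stop, with the force rising to 16 N. I'll relieve the push, then lift straight off.

Request:
send_rows:
  deltas:
    - {"x": 1,"y": 0,"z": 0,"wx": 0,"wy": 0,"wz": 0,"gripper": 255}
    - {"x": 0.5,"y": -5,"z": 0,"wx": 0,"wy": 0,"wz": 0,"gripper": 255}
    - {"x": -1,"y": -11,"z": 0,"wx": 0,"wy": 0,"wz": 0,"gripper": 255}
    - {"x": -2,"y": -17,"z": 0,"wx": 0,"wy": 0,"wz": 0,"gripper": 255}
    - {"x": -2,"y": -50,"z": 0,"wx": 0,"wy": 0,"wz": 0,"gripper": 255}
    - {"x": -2,"y": -85,"z": 0,"wx": 0,"wy": 0,"wz": 0,"gripper": 255}
    - {"x": -2,"y": -120,"z": 0,"wx": 0,"wy": 0,"wz": 0,"gripper": 255}
    - {"x": -2,"y": -120,"z": 0,"wx": 0,"wy": 0,"wz": 0,"gripper": 255}

```text
clock: 16.83
ee_pos: [481.9, -184.3, 157.7]
eef_rot: [-0.432, 0.424, -0.553, 0.572]
ft_force: [0.6, 0.2, 1.6]
finger_gap: 0.2
```

```bash
python3 -c "
from h import *
look('s31'); s=snap('top','t31'); headx(load('top0')); headx(s)"
```

```text
lip x [-203.6 -197.2  -80.1] handle [-91.9 -82.5] cover edge [57.4 58.2 59. ] jaw None
t 16.88 tipC [-191.6   -2.   186.5] Fc [0.8  0.44 0.27] -> d [-221.    73.9   -5.9] rot [ -1.3  -0.5 -14.6]
lip x [-168.6 -164.5 -161.7] handle [-57.4 -50.3] cover edge [43.2 44.1 45. ] jaw [11.3 17.1 23. ]
lip x [-203.  -199.  -195.9] handle [-91.3 -81.6] cover edge [59.1 59.9 60.8] jaw None
```

View pics/s31.png

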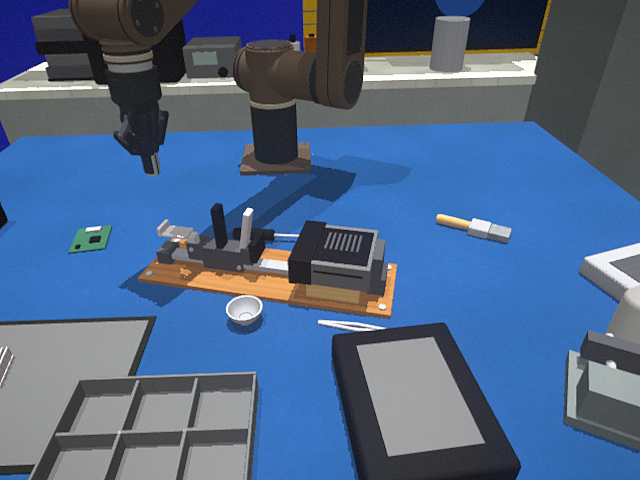

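View pics/t31.png

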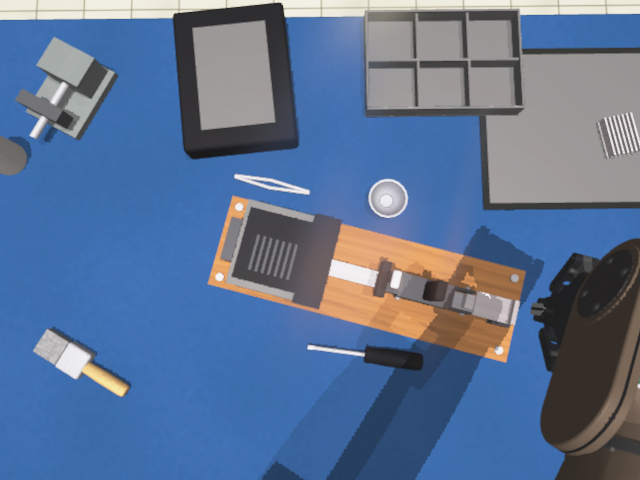

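Both views show the head fully back. The scene view has the trigger upright at (247,225) and the paddle level at (180,230). In the top view the cover is against the console at column 315, and the bowl, tweezers and screwdriver haven't moved. I'll do a quick lever and trigger check, then hand in.

```bash
python3 -c "
from h import *
for n,dx in (('top0',0),('t31',-34.2),('scene0',0),('s31',-34.2)):
    Q=toC(pts(load(n))); f=Q[np.isfinite(Q).all(-1)]
    a=f[(abs(f[:,1])<14)&(f[:,2]>60)&(f[:,2]<80)&(f[:,0]>-160+dx)&(f[:,0]<-118+dx)]
    p=np.polyfit(a[:,0],a[:,2],1) if len(a)>20 else None
    l=f[(abs(f[:,1])<14)&(f[:,2]>60)&(f[:,2]<95)&(f[:,0]>-170+dx)&(f[:,0]<-162+dx)]
    t=f[(abs(f[:,1])<12)&(f[:,2]>128)&(f[:,0]>-20+dx)&(f[:,0]<25+dx)]
    print(n,'paddle z',np.median(a[:,2]).round(1),'slope',p[0].round(3),'lip z',np.percentile(l[:,2],90).round(1),'trigger top x rel',(np.median(t[:,0])-dx).round(1))
st=robot.state(); print(st['ft_force'],st['joint_velocities'].round(3)); print(robot.close_job())"
```

```text
top0 paddle z 73.9 slope -0.005 lip z 87.3 trigger top x rel 7.2
t31 paddle z 74.0 slope 0.006 lip z 87.1 trigger top x rel 7.3
scene0 paddle z 74.0 slope 0.007 lip z 86.5 trigger top x rel 6.5
s31 paddle z 73.9 slope 0.002 lip z 86.5 trigger top x rel 6.8
[-0.31307679  0.95492657 -0.04719909] [ 0.     0.038  0.051  0.008 -0.003  0.   ]
the job is handed in; nothing more can be done
None
```

The job is handed in at about 17 s of the 72 s allowed; the interface gave no verdict.

**What I did**
- **Pumping:** I used the shut fingers on the trigger for five strokes. The cover moved about 15.8 mm, then stopped while the force kept climbing, which I took as fully home.
- **Squeeze:** I held about 20 N (19.3 to 20.4 N) for over half a second, with the trigger still short of the handle, then let it go.
- **Release:** I pressed the lever with about 10 N and pushed the lip back until the head met its rear stop. The force there was about 19 N, under the 30 N limit. Then I lifted clear.

**Last checks**
- **Cover:** its edge stayed put after the squeeze in the side view, and both views give about 15.8 mm of travel.
- **Head:** it is about 34 mm behind where it started, which puts it within 1 mm of the rear stop.
- **Trigger and lever:** the trigger top is within 0.5 mm of its starting place on the head, and the paddle is level at 74 mm.
- **Surroundings:** the bowl, tweezers and screwdriver look unmoved, and nothing is touching the robot.

**What disagreed or could not be checked**
- The real fingertips sat about 32 mm behind the reported TCP along the tool axis. My first push therefore passed over the trigger without touching it, and I corrected for this afterwards.
- Two move calls were refused until every row listed all seven values.
- Jaw force could not be measured directly; it is inferred from the push on the trigger.
- The arm still had small residual joint speeds (up to 0.05 rad/s) in the last reading, clear of everything.

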